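# Load a tube in the sloped cradle and lock its clamp bar with the spring plunger

## Task

Take the blood tube out of the small one-place stand, put it into the empty well of the sloped cradle and push it down fully home beside the other three. Then pull the black spring knob out, slide the sleeve down the rail until the clamp bar lies over the tube caps, let the pin drop into the lower hole, and press the knob fully home so that the bar is locked. Leave the other tubes seated, and do not knock over or push aside the other things on the bench.

Things in the scene. Friction and masses are not known exactly. Their poses are not given: they have to be found in the camera images.
- tube: the tube to load: closed blood tube 88 mm long, body 13 mm thick, cap 16 mm thick over the top 22 mm, 12 g. Origin in the middle of its flat bottom, z along the tube to the cap. Starts upright in the one-place stand, its bottom 4 mm above the bench, so the cap spans 70 to 92 mm above the bench; it can be gripped there from above, in any direction
- tube_stand: small loose one-place tube stand, 42 x 42 x 24 mm, with a 16 mm square well; origin in the middle of its underside, on the bench
- cradle: the tube cradle: a white wedge, fixed to the bench, 154 mm wide (y), 146 mm deep (x), low in front, 138 mm high at the back; its top slopes up at 30 degrees from front to back; it stands turned, its front towards the robot's right (-y) and partly towards the robot. Origin in the middle of its underside; x points to its back, z up
- deck: the sloped top of the cradle. Origin on top of the grey well block, in the middle of the row of wells, 74 mm above the bench. x points up the slope, y along the row (left, seen from the front), z square to the slope, 30 degrees from vertical, leaning to the front. Four round wells, 15.5 mm wide and 55 mm deep along z, at y = -51, -17, 17, 51 mm; only the one at -17 is empty
- well_mouth (a point): centre of the empty well's mouth, on the block's top face (deck 0, -17, 0 mm). A leaf spring on the uphill side of the well grips the tube from about 14 mm depth on: pushing it down takes about 4 N, and it stays where it is left, leaning about 1.3 mm downhill
- well_floor (a point): centre of the floor of the empty well (deck 0, -17, -55 mm), where the tube's bottom rests when home; its cap then spans deck z = 11 to 33 mm. Neighbour caps are as high, 34 mm away centre to centre. The space over the row is clear up to deck x = 36 mm while the clamp bar is up
- sleeve (a joint): position of the sleeve on the square rail, m: 0 = up the slope, pin in the upper hole (start); grows as it slides down the slope (deck -x); 0.042 = pin over the lower hole and bar over the caps; end stop at 0.045. 1.5 N friction, stays where it is left; locked while the pin is in a hole
- bar_mid (a point): middle of the underside of the clamp bar, which is fixed to the sleeve: 132 mm long along deck y, 26 mm wide, 6.5 mm thick, underside at deck z = 35 mm, 2 mm over seated caps: a tube standing proud blocks it. At the start it spans deck x = 36 to 62 mm, shut -6 to 20 mm. Its uphill edge is 30 mm from the knob's axis
- plunger (a joint): how far the knob with its pin is pulled out along deck z, m: 0 = home (start), 0.013 = end stop. The 8 mm round-ended pin reaches 9 mm into the rail's 10 mm hole: clear above 0.009; on the solid rail it rests at 0.009. Drawing it out takes about 7 N. The spring lets it drop in but leaves it about 2 mm proud; a press of a few newtons on the knob takes it home
- knob_grip (a point): middle of the black knob, 22 mm in diameter and 22 mm tall, axis along deck z. Moves with sleeve and plunger; at the start at deck (92, 0, 47) mm. Grip it across deck y, for the bar is on its downhill side; the sleeve's top face lies 27.5 mm under this point when the knob is home
- knob_top (a point): centre of the knob's top face, 11 mm above knob_grip along deck z
- tube_a: seated neighbour tube in the well at deck y = -51 mm, same size as the tube to load; origin at its bottom
- tube_b: seated neighbour tube in the well at deck y = +17 mm; origin at its bottom
- tube_c: seated neighbour tube in the well at deck y = +51 mm; origin at its bottom
- jar: bystander: white jar with a black lid, 71 mm wide, 66 mm tall; origin in the middle of its underside
- bottle: bystander: white bottle with a narrow neck, 53 mm wide, 131 mm tall; origin in the middle of its underside
- antiserum_a: bystander: small bottle with a pointed cap, 23 mm wide, 56 mm tall; origin in the middle of its underside
- antiserum_b: bystander: small bottle with a pointed cap, 24 mm wide, 61 mm tall; origin in the middle of its underside
- timer: bystander: flat white timer, 68 x 64 x 20 mm; origin in the middle of its underside
- gauze: bystander: small stack of gauze, 35 x 35 x 21 mm; origin in the middle of its underside

How it is judged:
By the outcome, as a careful person would: the job done as asked, in the order asked, and still so for the second after the job is handed in, with the robot touching nothing.
It also fails if it takes over 67 s, if anything falls off the work surface, if the arm or the gripper's body presses on something with over 40 N, if the wrist force passes 120 N, or if a joint passes its speed limit or range.

## Robot

A 6-joint arm with a two-finger parallel gripper is mounted at the origin on a cart in front of the work surface, level with it; the furniture and walls round the work are solid. World frame = base frame: x ahead of the robot, y to its left, z up, the work surface at z = 0. Lengths are in m, angles in rad, forces in N, time in s.
With the tool pointing down it reaches from about 0.35 to 0.775 m from the base axis. Payload 7.3 kg.
Tool frame: the origin (TCP) lies at the very end of the fingers, on their centre line; the grasp point (between the pads) lies 19 mm behind it; z points along the fingers, y is the line along which they close (so a half turn about z gives the same grasp; the last joint's range is limited). The gripper opens to 92 mm and grips with 3 to 60 N. Pads are 19 mm wide; open, the fingers measure 130 mm over their backs; the gripper's body (75 mm by 190 mm) begins 47 mm behind the grasp point.
Start: joints at [1.035, 0.342, 1.524, -0, 1.275, -0.146], TCP at [0.199, 0.486, 0.227] pointing down, gripper open.
Joint ranges: [-2.53, 2.53], [-0.77, 2.02], [0.04, 2.7], [-1, 4.14], [0.28, 2.66], [-3.11, 3.11]. Speed limits (rad/s): [2.57, 2.57, 3.14, 3.14, 3.14, 3.14].

## Interface

Orientations are given as a rotation vector (axis times angle).
In Python, from bench import sense, snapshot, job_done, search_frame, cut_out, landmark_of gives the robot as it stands.
- The arm moves only by the shell command python3 -m jog 'ROWS' [FORCE]. ROWS is JSON, one flat list of numbers, 7 for each row, row after row: the turn, a rotation vector about the tool's x, y, z in units of 10 degrees (1.0 is 10 degrees), then the shift along the tool's x, y, z in units of 30 mm (1.0 is 30 mm), then the gripper command: -1 is shut, 1 is fully open, values between are in proportion. In form: [ax, ay, az, dx, dy, dz, hand, ax, ay, az, dx, dy, dz, hand, ...]. A call has 1 to 10 rows; each row is the pose to reach, as a shift and turn from the pose commanded when the call began, along the tool's axes at that moment; what a row does not reach only later rows make up. A row lasts 1/8 s, in which the tool goes at most 62.5 mm and 10.7 degrees, less where a joint would pass 70% of its speed; a pose out of reach is approached as far as the arm can. A call with a gripper value outside its range is refused whole. The fingers move at their own pace and stop on an object; FORCE is the grip in N (left out, the last holds). Time passes only in rows, so rows that repeat a pose let the fingers close. It gives the time, the measured TCP pose, the force, the opening and the grip force at its end, in the units of the state.
- sense(): the state, without advancing time (a new reading comes with each control period).
- snapshot(name): name is "scene" or "top" or "wrist"; returns a dict with "color" (400x640x3 uint8, red, green, blue), "camera_matrix" (3x3 intrinsics, pixels), "rvec" (rotation vector, rad) and "tvec" (3), from world to camera coordinates, as OpenCV has them. Camera axes: x right, y down, z forward; pixel columns grow to the right and rows downward; lengths in m; the calibration is good to about 2 mm. The wrist camera is an equidistant fisheye: a pixel r from the principal point sees the ray r / f radians off the axis. A picture is of the moment at which its call begins. There is no depth.
- job_done(): hands the job in; it is judged then, once.
Trained networks look in the newest picture that a camera, given by its name, has taken for a name from the list of things; names that differ only in an ending like _2 or _b are one class to them, and where a whole thing is asked for, a point or a joint stands for the part that bears it (a point fixed in the world has none). Each returns a list of dicts, best first, with "confidence" (0 to 1); they miss things now and then, are a little off and sometimes report something else, mostly with a low value. They report only what shows in the picture. A call takes as long as a camera call.
- search_frame(camera, target): "box" ([left, top, right, bottom] in pixels, round what is visible of it).
- cut_out(camera, target): "region" (400x640 bool, what is visible of it) and "box" ([left, top, right, bottom] in pixels, round what is visible of it).
- landmark_of(camera, target): "xy" ([column, row] in pixels: a listed point, or the origin of a listed thing).
The state is a dict: "time_s": time; "joint_positions": joint angles; "qvel": joint speeds; "tau": joint torques, N m; "ee_pos": TCP position; "ee_rot": TCP orientation; "wrist_force": force on the tool from outside, world axes, zero at the start; "torque": the same for the moment, N m; "grip_width": opening from 0.0 (shut) to 1.0 (fully open); "grasp_force": force on a finger pad.
Only numpy, scipy, OpenCV 4.12 (cv2) and the standard library are available. Lean on these libraries where they do the work, as an engineer would, in place of code of your own. Each camera call takes 0.05 s, during which the arm holds its last target. There are 200 camera calls.

## Working session

There is one attempt and no reset: what is moved stays moved. The work goes in short steps, Python scripts to look and compute and a shell command to move; the robot and the scene stay as the last step left them, time stands still between calls to the robot, and variables do not carry over. Pictures are saved under pics/ and viewed, at most 10 in all, crops included, and the job is handed in when it is done.

```bash
ls; mkdir -p pics; python3 - <<'E'
from bench import *
import cv2,numpy as np
s=sense();print({k:np.round(v,3).tolist() for k,v in s.items()})
ims=[]
for n in ["scene","top"]:
    d=snapshot(n);cv2.imwrite(f"pics/{n}0.png",d["color"][:,:,::-1])
    ims.append(d["color"][:,:,::-1])
    print(n,np.round(d["camera_matrix"],1).tolist(),np.round(d["rvec"],3),np.round(d["tvec"],3))
    for t in ["tube","tube_stand","cradle","deck","well_mouth","well_floor","bar_mid","knob_grip","knob_top","jar","bottle","timer","gauze","antiserum_a"]:
        print(n,t,[(np.round(r["xy"],1).tolist(),round(r["confidence"],2)) for r in landmark_of(n,t)][:4])
cv2.imwrite("pics/both0.png",cv2.resize(np.vstack(ims),(480,600)))
E
```

```text
pics
{'time_s': 0.0, 'joint_positions': [1.035, 0.343, 1.525, -0.0, 1.275, -0.146], 'qvel': [-0.001, -0.0, -0.001, 0.001, 0.0, -0.001], 'tau': [0.001, -43.124, -24.422, 0.072, 0.056, -0.0], 'ee_pos': [0.199, 0.485, 0.226], 'ee_rot': [-0.608, -3.082, 0.002], 'wrist_force': [-0.07, 0.464, 0.27], 'torque': [0.032, 0.04, -0.021], 'grasp_force': 0.0, 'grip_width': 0.999}
scene [[468.3, 0.0, 319.2], [0.0, 468.3, 195.4], [0.0, 0.0, 1.0]] [ 2.37  -0.542  0.227] [-0.415  0.261  1.003]
scene tube [([317.1, 199.8], 0.56), ([302.0, 152.5], 0.53), ([327.4, 202.9], 0.42), ([342.4, 159.2], 0.38)]
scene tube_stand [([303.6, 153.5], 0.52)]
scene cradle [([338.1, 207.9], 0.56), ([299.7, 151.8], 0.44)]
scene deck [([330.1, 200.6], 0.59)]
scene well_mouth [([339.4, 200.6], 0.77), ([365.9, 341.0], 0.21), ([272.4, 216.2], 0.2)]
scene well_floor [([337.6, 206.9], 0.57)]
scene bar_mid [([336.4, 178.1], 0.79), ([353.0, 212.2], 0.62)]
scene knob_grip [([340.0, 158.9], 0.57), ([333.0, 206.5], 0.56)]
scene knob_top [([351.0, 208.2], 0.56), ([335.5, 157.9], 0.4)]
scene jar [([258.5, 165.6], 0.83)]
scene bottle [
[... 377 characters left out ...]
([315.2, 184.1], 0.43), ([225.5, 188.7], 0.39)]
top tube_stand [([225.0, 192.5], 0.73), ([417.4, 227.2], 0.44), ([225.4, 238.0], 0.43)]
top cradle [([297.9, 189.7], 0.76)]
top deck [([307.8, 199.7], 0.83)]
top well_mouth [([312.3, 198.9], 0.82)]
top well_floor [([306.0, 189.3], 0.83)]
top bar_mid [([365.8, 251.1], 0.73), ([300.9, 189.6], 0.55)]
top knob_grip [([292.5, 177.1], 0.59)]
top knob_top [([294.5, 177.2], 0.48), ([227.6, 190.1], 0.43)]
top jar [([222.4, 239.9], 0.86), ([305.8, 190.0], 0.57), ([287.7, 205.6], 0.56)]
top bottle [([419.3, 229.1], 0.6), ([310.8, 195.0], 0.49)]
top timer []
top gauze [([408.7, 169.9], 0.47)]
top antiserum_a [([260.7, 253.3], 0.62), ([285.6, 250.2], 0.37)]
```

```bash
python3 - <<'E'
import cv2,numpy as np
a=cv2.imread("pics/scene0.png")[90:390,220:470];b=cv2.imread("pics/top0.png")[120:300,190:450]
a=cv2.resize(a,(500,600),interpolation=3);cv2.imwrite("pics/a.png",a)
b=cv2.resize(b,(780,540),interpolation=3);cv2.imwrite("pics/b.png",b)
E
```

```text
(no output)
```

View pics/a.png

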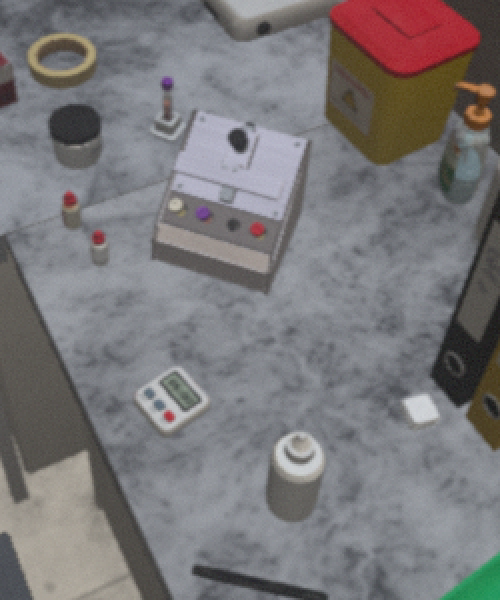

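View pics/b.png

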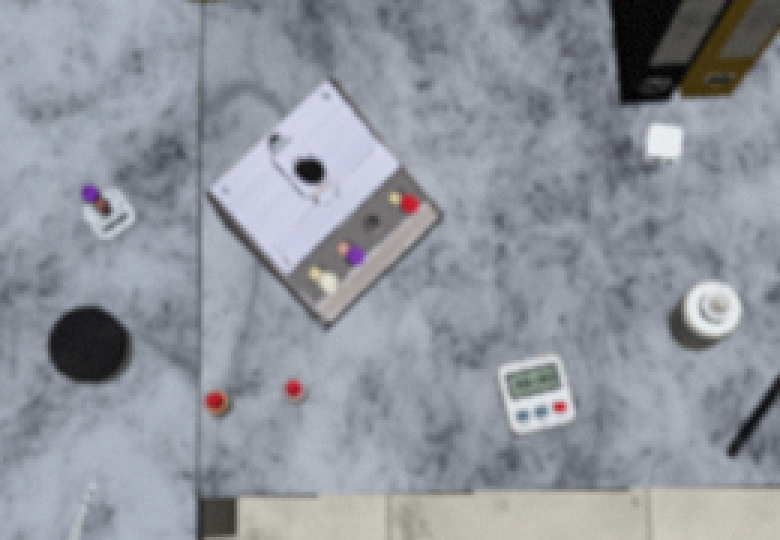

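The pictures show the cradle with the empty well dark at scene (336,202) and top (314,194). The knob is at scene (338,160) and top (293,177), and the tube with the purple cap is at scene (303,132) and top (220,185). Next I'll fit the cradle pose and the tube from these.

```bash
cat > h.py <<'E'
import numpy as np,cv2
from bench import *
from scipy.spatial.transform import Rotation as R
from scipy.optimize import least_squares
def proj(d,P):
    P=np.atleast_2d(P).astype(float); K=d["camera_matrix"]
    return cv2.projectPoints(P,np.array(d["rvec"],float),np.array(d["tvec"],float),np.array(K,float),None)[0].reshape(-1,2)
def projf(d,P):
    C=R.from_rotvec(d["rvec"]).apply(np.atleast_2d(P))+d["tvec"];K=d["camera_matrix"]
    r=np.hypot(C[:,0],C[:,1]);t=np.arctan2(r,C[:,2])
    return np.c_[K[0,0]*t*C[:,0]/r+K[0,2],K[1,1]*t*C[:,1]/r+K[1,2]]
def Rdeck(yaw): return R.from_euler('z',yaw)*R.from_euler('y',-30,degrees=True)
def deckW(p,P): # p=(x,y,yaw) of deck origin
    return Rdeck(p[2]).apply(np.atleast_2d(P)/1000.)+[p[0],p[1],.074]
def delta(Rt,pt,s=None):
    """jog row from present pose to target"""
    s=s or sense();R0=R.from_rotvec(s["ee_rot"])
    return np.round(np.r_[np.degrees((R0.inv()*Rt).as_rotvec())/10,R0.inv().apply(np.array(pt)-s["ee_pos"])/.03],3)
E
python3 - <<'E'
from h import *
S=snapshot("scene");T=snapshot("top")
def cr(p,P): return R.from_euler('z',p[2]).apply(np.array(P)/1000.)+[p[0]-p[3]*np.cos(p[2]),p[1]-p[3]*np.sin(p[2]),0]
DP=[[92,0,58],[0,51,33],[0,17,33],[0,-17,0],[0,-51,33]]
CP=[[-73,77,0],[-73,-77,0],[73,77,138],[73,-77,138]]
so=np.array([[338.5,160],[308,192.5],[322,197],[336.5,202.5],[349,204.5],[297,219],[354,235.5],[317,146],[375.5,160]])
to=np.array([[293,176.7],[298.7,214],[308.3,205.3],[314.3,193.7],[326.7,187.7],[299,229],[337,191.7],[259.3,184],[300.7,146.7]])
def f(p):
    P=np.vstack([deckW(p,DP),cr(p,CP)])
    return np.r_[proj(S,P)-so,proj(T,P)-to].ravel()
best=min((least_squares(f,[.5,.2,y,-.03],loss='soft_l1') for y in np.arange(0,6.3,.7)),key=lambda r:r.cost)
print(best.x,best.cost);print(np.round(best.fun.reshape(-1,2),1).tolist())
o=best.x
g=lambda q:np.r_[proj(S,[q[0],q[1],.092])-[303.5,131.5],proj(T,[q[0],q[1],.092])-[220.3,185]].ravel()
t=least_squares(g,[.5,.4]);print(t.x,t.fun)
for n,d,z in(("jar",(258.5,132+18),.066),):pass
E
```

```text
[ 0.51535943  0.05088626  7.04177161 -0.03995299] 14.35258488565689
[[0.4, -1.6], [0.1, -0.7], [-0.5, -1.3], [0.4, 0.1], [-0.1, -0.8], [-0.8, 1.7], [0.3, 2.9], [0.2, -2.3], [1.0, -0.6], [1.5, 0.5], [1.2, 0.0], [0.7, -0.1], [-0.3, 0.8], [0.4, 0.1], [0.2, 1.4], [0.2, 1.9], [-1.6, -0.0], [-0.8, -2.3]]
[0.55520633 0.29216179] [-0.26872815 -0.58401106  0.46217511 -0.07281886]
```

```bash
cat >> h.py <<'E'
D0=np.array([.5154,.0509,.7586])
def Rtool(yaw,tilt=True,flip=1):
    """tool y along flip*deck x, tool z = -deck z (or world down)"""
    B=(Rdeck(yaw) if tilt else R.from_euler('z',yaw)).as_matrix()
    z=-B[:,2];y=flip*B[:,0];return R.from_matrix(np.c_[np.cross(y,z),y,z])
E
python3 - <<'E'
from h import *
s=sense();print(R.from_rotvec(s["ee_rot"]).as_matrix().round(2))
for f in(1,-1):print(f,delta(Rtool(D0[2],False,f),[.555,.292,.19]))
E
```

```text
[[-0.92  0.38  0.  ]
 [ 0.38  0.92 -0.  ]
 [-0.   -0.   -1.  ]]
1 [ -0.      0.      2.42  -13.414  -1.466   1.224]
-1 [ -0.     -0.    -15.58  -13.414  -1.466   1.224]
```

```bash
python3 -m jog '[0,0,2.42,-13.4,-1.47,1.2,0, 0,0,2.42,-13.4,-1.47,1.2,0, 0,0,2.42,-13.4,-1.47,1.2,0, 0,0,2.42,-13.4,-1.47,1.2,0, 0,0,2.42,-13.4,-1.47,1.2,0, 0,0,2.42,-13.4,-1.47,1.2,0, 0,0,2.42,-13.4,-1.47,1.2,0, 0,0,2.42,-13.4,-1.47,1.2,0, 0,0,2.42,-13.4,-1.47,1.2,0]' 15
python3 - <<'E'
from h import *
d=snapshot("wrist");cv2.imwrite("pics/w1.png",d["color"][:,:,::-1])
print(np.round(d["camera_matrix"],1).tolist())
for t in ["tube","tube_stand","well_mouth","knob_top","bar_mid"]:
    print(t,[(np.round(r["xy"],1).tolist(),round(r["confidence"],2)) for r in landmark_of("wrist",t)][:4])
print(projf(d,[[.555,.292,.092],[.555,.292,.0]]),projf(d,deckW(D0,[[92,0,58],[0,51,33],[0,17,33],[0,-17,0],[0,-51,33]])))
E
```

```text
time_s: 2.72
ee_pos: [0.5539, 0.2925, 0.1906]
ee_rot: [-1.24, -2.886, 0.0]
wrist_force: [-0.2, -0.0, -0.8]
grip_width: 0.497
grasp_force: 0.0
[[309.7, 0.0, 311.2], [0.0, 309.7, 198.5], [0.0, 0.0, 1.0]]
tube [([317.4, 178.7], 0.59)]
tube_stand [([318.9, 180.9], 0.65)]
well_mouth []
knob_top [([316.8, 178.0], 0.36)]
bar_mid []
[[312.34882718 201.24715396]
 [312.08447766 181.16684766]] [[154.38289041 378.82484095]
 [115.86441813 290.19739538]
 [123.5414033  316.04575911]
 [152.60455769 327.6879763 ]
 [139.1353001  360.27228011]]
```

View pics/w1.png

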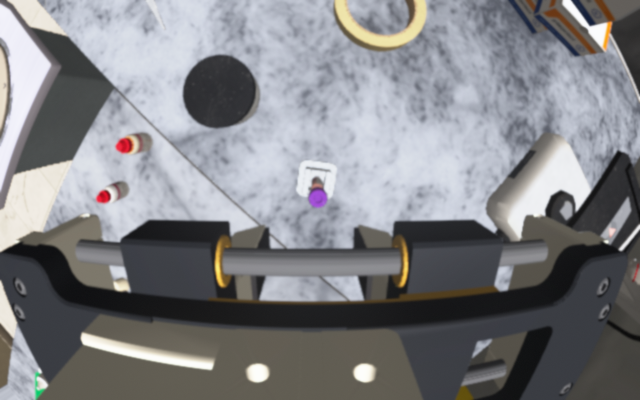

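The wrist view shows the purple cap at (318,198) and the stand at (318,181). I'll correct the tube position by those.

```bash
python3 - <<'E'
from h import *
d=snapshot("wrist")
m=cut_out("wrist","tube")[0];print(m["box"],m["confidence"])
c=d["color"].astype(int);pu=(c[...,2]-c[...,1]>50)&(c[...,0]-c[...,1]>15);pu[230:]=0;pu[:,:280]=0;pu[:,360:]=0
v,u=np.nonzero(pu);print(u.mean(),v.mean(),u.min(),u.max(),v.min(),v.max(),len(u))
th=np.linspace(0,6.28,40,endpoint=False)
cyl=lambda q:np.vstack([np.c_[q[0]+.008*np.cos(th),q[1]+.008*np.sin(th),0*th+z] for z in(.07,.092)])
def f(q):
    h=cv2.convexHull(projf(d,cyl(q)).astype(np.float32)).reshape(-1,2)
    M=cv2.moments(h);return [M['m10']/M['m00']-u.mean(),M['m01']/M['m00']-v.mean()]
q=least_squares(f,[.555,.292],diff_step=1e-3).x;p=projf(d,cyl(q));print(q,p.min(0),p.max(0))
print(projf(d,[[*q,.0]]))
for z in (.12,.065): print(delta(Rtool(D0[2],False),[*q,z]))
E
```

```text
[310.7, 176.0, 325.5, 208.1] 0.78
317.01067615658366 197.90391459074732 308 326 189 207 281
[0.55787759 0.29559534] [307.85568622 186.08599577] [326.55451138 209.45527703]
[[315.63972566 180.54205677]]
[ 2.000e-03  0.000e+00  5.000e-03 -1.000e-02  1.570e-01  2.367e+00]
[ 2.00e-03  0.00e+00  5.00e-03 -1.00e-02  1.57e-01  4.20e+00]
```

```bash
python3 -m jog '[0,0,0,0,0.15,1,0, 0,0,0,0,0.15,2.4,0, 0,0,0,0,0.15,3.4,0, 0,0,0,0,0.15,4.2,0, 0,0,0,0,0.15,4.2,0, 0,0,0,0,0.15,4.2,-1, 0,0,0,0,0.15,4.2,-1, 0,0,0,0,0.15,4.2,-1, 0,0,0,0,0.15,4.2,-1, 0,0,0,0,0.15,4.2,-1]' 20
python3 - <<'E'
from h import *
d=snapshot("wrist");cv2.imwrite("pics/w2.png",d["color"][:,:,::-1])
E
```

```text
time_s: 4.38
ee_pos: [0.5583, 0.2954, 0.0655]
ee_rot: [1.241, 2.885, 0.002]
wrist_force: [-1.0, -0.5, 4.0]
grip_width: 0.166
grasp_force: 20.0
```

View pics/w2.png

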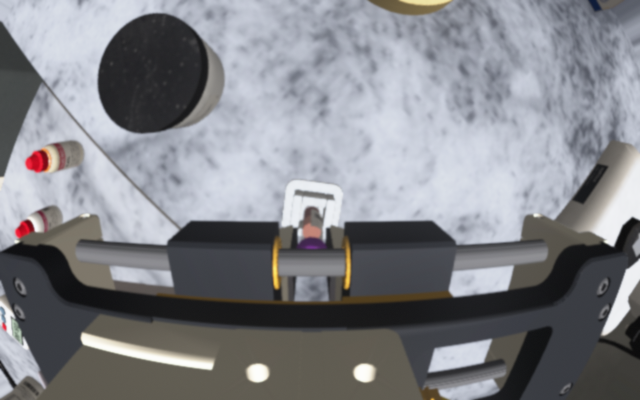

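```bash
python3 -m jog '[0,0,0,0,0,-1,-1, 0,0,0,0,0,-3,-1, 0,0,0,0,0,-5,-1, 0,0,0,0,0,-6.7,-1, 0,0,0,0,0,-6.7,-1]'
python3 - <<'E'
from h import *
print(deckW(D0,[0,-17,160]),delta(Rtool(D0[2]),deckW(D0,[0,-17,160])[0]))
E
```

```text
time_s: 5.05
ee_pos: [0.5594, 0.2958, 0.2707]
ee_rot: [1.238, 2.88, 0.01]
wrist_force: [-0.2, 0.1, 0.0]
grip_width: 0.163
grasp_force: 20.0
[[ 0.46903042 -0.01647108  0.21256406]] [-2.951e+00  1.900e-02  6.000e-03 -5.476e+00 -9.364e+00  1.877e+00]
```

```bash
python3 -m jog '[-0.7,0,0,-1,-1.6,0,-1, -1.5,0,0,-2,-3.2,0,-1, -2,0,0,-3,-4.8,0.2,-1, -2.95,0,0,-4,-6.6,0.4,-1, -2.95,0,0,-5,-8.2,1,-1, -2.95,0,0,-5.48,-9.36,1.5,-1, -2.95,0,0,-5.48,-9.36,1.87,-1, -2.95,0,0,-5.48,-9.36,1.87,-1]'
python3 - <<'E'
from h import *
d=snapshot("wrist");cv2.imwrite("pics/w3.png",d["color"][:,:,::-1])
print(projf(d,deckW(D0,[[92,0,58],[0,51,33],[0,17,33],[0,-17,0],[0,-51,33]])).round(1).tolist())
for t in ["tube","deck","cradle","well_mouth","knob_top","bar_mid"]:
    print(t,[(np.round(r["xy"],1).tolist(),round(r["confidence"],2)) for r in landmark_of("wrist",t)][:4])
s=sense();Rt=R.from_rotvec(s["ee_rot"]);print(projf(d,s["ee_pos"]+Rt.apply([[0,0,.061],[0,0,0],[0,0,-.03]])))
E
```

```text
time_s: 6.05
ee_pos: [0.4664, -0.0168, 0.2083]
ee_rot: [1.133, 2.627, 0.693]
wrist_force: [0.7, 0.1, 0.4]
grip_width: 0.167
grasp_force: 20.0
[[422.1, 182.6], [317.5, 121.6], [317.5, 158.8], [317.2, 187.7], [317.4, 229.2]]
tube [([313.1, 208.4], 0.88), ([318.0, 149.0], 0.52), ([315.8, 118.3], 0.51)]
deck [([317.7, 172.7], 0.76)]
cradle [([313.9, 157.8], 0.88)]
well_mouth [([316.8, 183.2], 0.61)]
knob_top [([422.8, 181.0], 0.75), ([313.6, 159.8], 0.57)]
bar_mid [([372.7, 174.1], 0.73)]
[[314.60137109 213.28625481]
 [315.65739392 245.1173707 ]
 [316.47051094 270.06853918]]
```

View pics/w3.png

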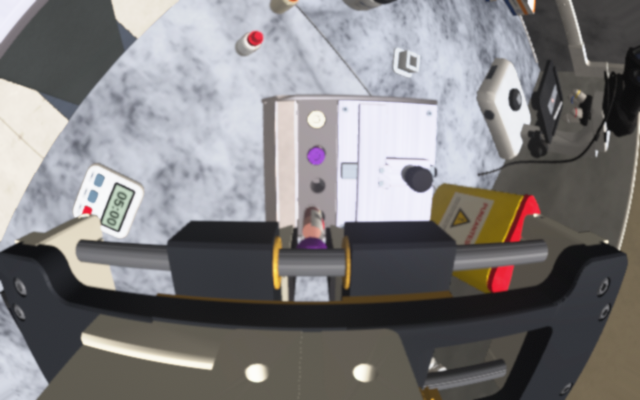

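The wrist view shows cap c at (317,120), cap b at (317,156), the empty well at (317.5,185.5), the knob at (421,178) and the held tube's bottom near (314,208). I'll zoom in and fit these precisely.

```bash
python3 - <<'E'
from h import *
im=cv2.imread("pics/w3.png")
cv2.imwrite("pics/w3c.png",cv2.resize(im[95:255,255:445],(760,600)[:2] if 0 else (712,600),interpolation=3))
E
```

```text
(no output)
```

View pics/w3c.png

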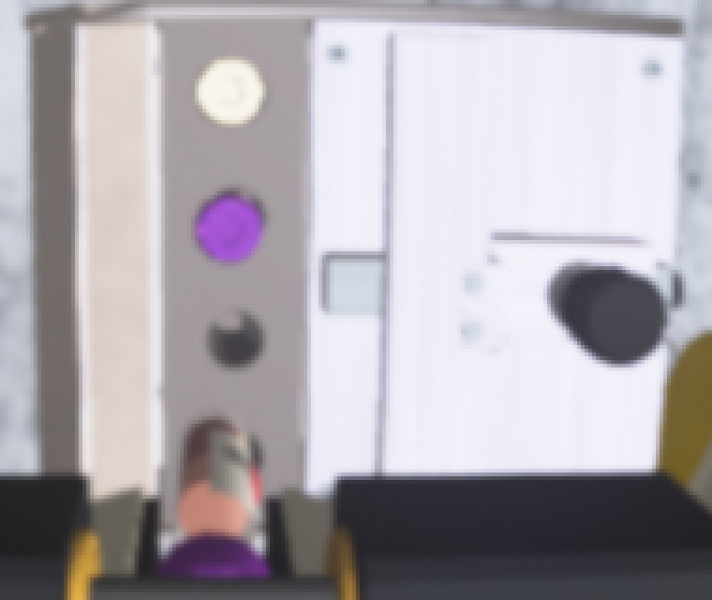

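```bash
cat > fit.py <<'E'
from h import *
def run(d,s,caps,tb,w=1.):
    """caps: list (deck pt, px); tb: px of tube bottom centre. unknown deck x,y,yaw, cam bias tool x,y; tube offset tool x"""
    Rt=R.from_rotvec(s["ee_rot"])
    def f(q):
        b=Rt.apply([q[3],q[4],0])
        r=(projf(d,deckW(q[:3],[c[0] for c in caps])+b)-[c[1] for c in caps]).ravel()
        t=(projf(d,[s["ee_pos"]+Rt.apply([0,0,.061])+b])-[tb]).ravel()
        return np.r_[r,t*2,(np.array(q[3:5]))/.01,(q[:2]-D0[:2])/.005,(q[2]-D0[2])/.02]
    r=least_squares(f,[*D0,0,0],x_scale=[.01,.01,.1,.01,.01]);return r.x,r.fun
E
python3 - <<'E'
from fit import *
s0=sense();d=snapshot("wrist");s=sense();print(s0["ee_pos"],s["ee_pos"],s["ee_rot"])
caps=[([0,51,33],(316.6,119.3)),([0,17,33],(316.3,156.1)),([0,-17,0],(317.9,185.4)),([92,0,58],(420.9,179.3))]
q,e=run(d,s,caps,(312.7,214.7));print(q,e.round(1))
for z in(110,75): print(delta(Rtool(q[2]),deckW(q,[0,-17,z])[0],s))
E
```

```text
[ 0.46737512 -0.01637642  0.20996954] [ 0.46732136 -0.01653496  0.20990766] [1.12627442 2.62607706 0.69141749]
[ 5.13646975e-01  5.40519335e-02  7.71716261e-01 -1.72443533e-03
  5.11150772e-04] [ 0.  -0.   0.6  0.2 -1.1 -0.3  0.4  0.2 -0.  -0.1 -0.2  0.1 -0.4  0.6
  0.7]
[-0.048  0.035 -0.055  0.054  0.128  1.629]
[-0.048  0.035 -0.055  0.061  0.137  2.796]
```

```bash
python3 -m jog '[-0.05,0.03,-0.05,0.06,0.13,0.5,-1, -0.05,0.03,-0.05,0.06,0.13,1.2,-1, -0.05,0.03,-0.05,0.06,0.13,2,-1, -0.05,0.03,-0.05,0.06,0.13,2.7,-1, -0.05,0.03,-0.05,0.06,0.13,2.7,-1, -0.05,0.03,-0.05,0.06,0.13,2.7,-1]'
python3 - <<'E'
from fit import *
d=snapshot("wrist");s=sense();im=d["color"][:,:,::-1]
cv2.imwrite("pics/w4.png",im);cv2.imwrite("pics/w4c.png",cv2.resize(im[70:250,230:450],(733,600),interpolation=3))
q=[.51365,.05405,.7717]
print(projf(d,deckW(q,[[92,0,58],[0,51,33],[0,17,33],[0,-17,0]])).round(1).tolist(),projf(d,s["ee_pos"]+R.from_rotvec(s["ee_rot"]).apply([0,0,.061])))
print(s["ee_pos"],s["ee_rot"],Rdeck(q[2]).inv().apply(s["ee_pos"]-deckW(q,[0,0,0])[0])*1000)
E
```

```text
time_s: 7.2
ee_pos: [0.4974, 0.0139, 0.1412]
ee_rot: [1.114, 2.628, 0.705]
wrist_force: [0.9, 0.3, -0.1]
grip_width: 0.165
grasp_force: 20.0
[[456.8, 203.0], [313.2, 117.6], [313.3, 169.2], [313.1, 205.6]] [[312.360452   212.85873838]]
[0.49750195 0.01365858 0.14148272] [1.11336218 2.62681396 0.70417826] [ -0.6752502  -17.68866888  78.31219234]
```

View pics/w4c.png

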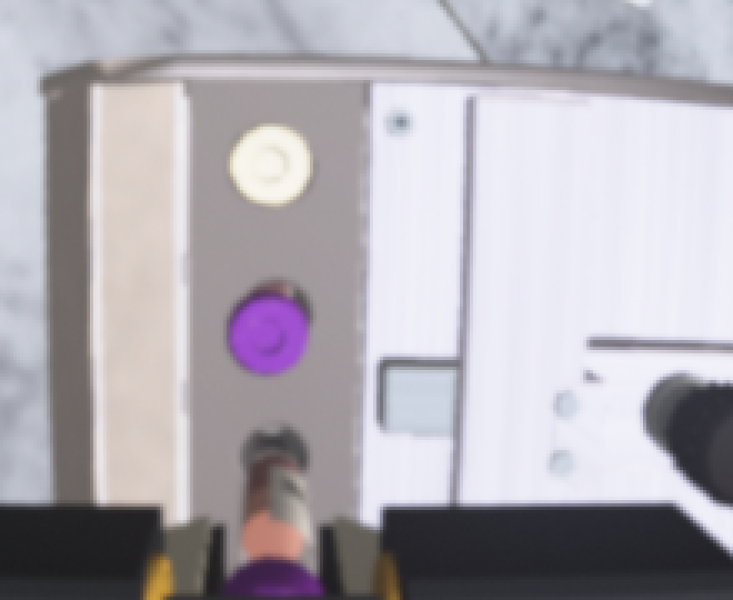

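Well mouth in the crop is at (275,455) and the tube bottom at about (278,487). The tube has to go about 2 mm along +deck y, then closer.

```bash
python3 -m jog '[0,0,0,0.07,-0.01,0.2,-1, 0,0,0,0.07,-0.01,0.46,-1, 0,0,0,0.07,-0.01,0.46,-1, 0,0,0,0.07,-0.01,0.46,-1]'
python3 - <<'E'
from fit import *
d=snapshot("wrist");s=sense();im=d["color"][:,:,::-1]
cv2.imwrite("pics/w5.png",im);cv2.imwrite("pics/w5c.png",cv2.resize(im[190:250,270:350],(800,600),interpolation=3))
q=[.51365,.05405,.7717]
print(projf(d,deckW(q,[[92,0,58],[0,51,33],[0,17,33],[0,-17,0]])).round(1).tolist(),projf(d,s["ee_pos"]+R.from_rotvec(s["ee_rot"]).apply([0,0,.061])))
print(Rdeck(q[2]).inv().apply(s["ee_pos"]-deckW(q,[0,0,0])[0])*1000)
E
```

```text
time_s: 7.75
ee_pos: [0.5007, 0.0199, 0.1289]
ee_rot: [1.114, 2.627, 0.704]
wrist_force: [-0.7, -0.2, -0.5]
grip_width: 0.163
grasp_force: 20.0
[[466.8, 212.1], [314.1, 120.5], [314.2, 175.8], [313.8, 213.1]] [[312.24269968 212.42410753]]
[ -1.19925336 -15.42958655  64.17519289]
```

View pics/w5c.png

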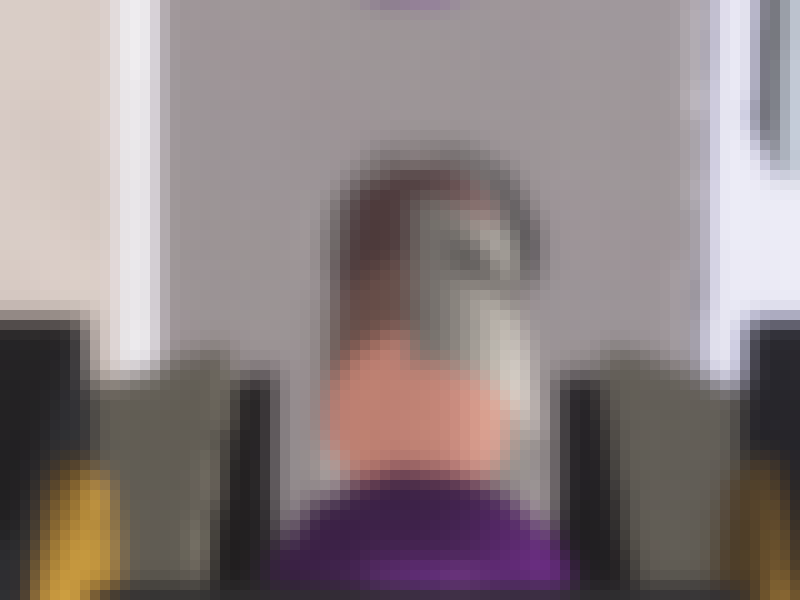

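The picture shows the tube end almost concentric with the well mouth, within about 0.5 mm. I'll push it in.

```bash
python3 -m jog '[0,0,0,0,0.015,0.1,-1, 0,0,0,0,0.015,0.2,-1, 0,0,0,0,0.015,0.3,-1, 0,0,0,0,0.015,0.4,-1, 0,0,0,0,0.015,0.5,-1]' 30
```

```text
time_s: 8.43
ee_pos: [0.5117, 0.0209, 0.1211]
ee_rot: [1.11, 2.612, 0.698]
wrist_force: [-8.7, -16.1, 32.7]
grip_width: 0.162
grasp_force: 30.0
```

```bash
python3 - <<'E'
from h import *
s=sense();q=[.51365,.05405,.7717]
print(Rdeck(q[2]).inv().apply(s["ee_pos"]-deckW(q,[0,0,0])[0])*1000,Rdeck(q[2]).inv().apply(s["wrist_force"]),s["torque"])
E
```

```text
[  2.33600057 -22.35191719  53.06967679] [ 1.25949469 -5.51707041 37.0615621 ] [-0.76193116 -0.30790897 -0.42197412]
```

```bash
python3 -m jog '[0,0,0,0,0,-0.3,-1, 0,0,0,0,0,-0.65,-1, 0,0,0,0,0,-0.65,-1, 0,0,0,0,0,-0.65,-1]' 20
python3 - <<'E'
from fit import *
d=snapshot("wrist");s=sense();im=d["color"][:,:,::-1]
cv2.imwrite("pics/w6.png",im);cv2.imwrite("pics/w6c.png",np.hstack([cv2.resize(x,(400,600),interpolation=3) for x in (cv2.imread("pics/w5.png")[160:250,285:345],im[160:250,285:345])]))
q=[.51365,.05405,.7717]
print(projf(d,deckW(q,[[92,0,58],[0,51,33],[0,17,33],[0,-17,0]])).round(1).tolist(),projf(d,s["ee_pos"]+R.from_rotvec(s["ee_rot"]).apply([0,0,.061])))
print(Rdeck(q[2]).inv().apply(s["ee_pos"]-deckW(q,[0,0,0])[0])*1000,s["wrist_force"])
E
```

```text
time_s: 8.93
ee_pos: [0.4991, 0.0188, 0.1328]
ee_rot: [1.114, 2.628, 0.704]
wrist_force: [-0.1, -0.1, 0.4]
grip_width: 0.161
grasp_force: 20.0
[[463.2, 210.6], [313.5, 121.0], [313.7, 175.0], [313.4, 211.9]] [[312.19243766 212.24881301]]
[ -0.92899496 -15.09151916  68.31580059] [ 0.15906354  0.21476173 -0.19317746]
```

View pics/w6c.png

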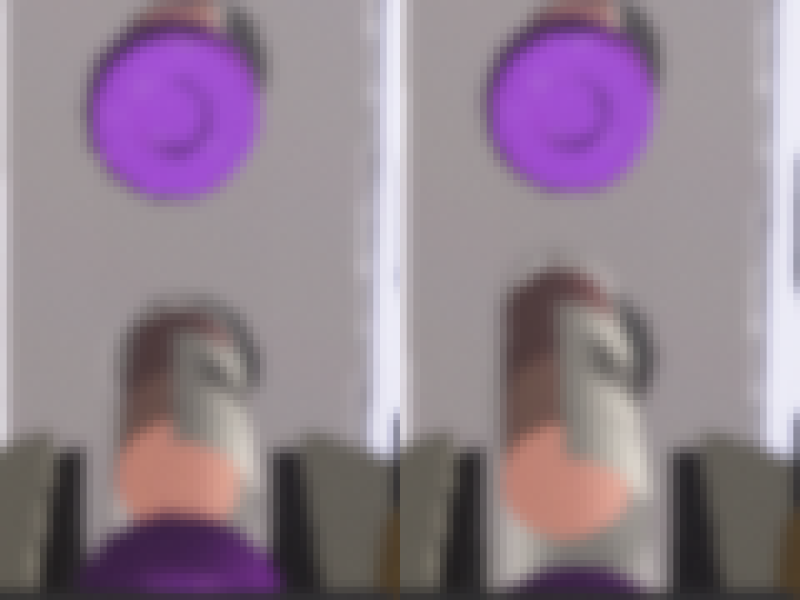

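The tube tipped in the pads. Its end now sits toward +deck y and slightly downhill, clear of the well centre, so I'll turn the tool to bring it back upright in the deck frame and re-measure numerically.

```bash
python3 -m jog '[-0.12,-0.5,0,0,0,0,-1, -0.12,-0.5,0,0,0,0,-1, -0.12,-0.5,0,0,0,0,-1]' 20
cat > asc.py <<'E'
from fit import *
def asc(im,v0=192,v1=246,u0=292,u1=336):
    # classes: . block grey, # dark(well/shadow), p pink/red-brown, V purple, o other
    c=im[v0:v1,u0:u1].astype(int)
    print("cols",u0,"-",u1-1)
    for i,row in enumerate(c):
        t=""
        for r,g,b in row:
            ch='o'
            if b-g>35 :ch='V'
            elif r-g>22: ch='p'
            elif r<105: ch='#'
            elif max(abs(r-158),abs(g-150),abs(b-152))<14: ch='.'
            elif r>185: ch='w'
            t+=ch
        print(v0+i,t)
Q=[.51365,.05405,.7717]
def rep(d,s):
    print("pred well",projf(d,deckW(Q,[[0,-17,0],[0,17,33],[0,51,33]])).round(1).tolist(),"axis",projf(d,s["ee_pos"]+R.from_rotvec(s["ee_rot"]).apply([0,0,.061])).round(1),
     "tip deck",(Rdeck(Q[2]).inv().apply(s["ee_pos"]-deckW(Q,[0,0,0])[0])*1000).round(1),"F",Rdeck(Q[2]).inv().apply(s["wrist_force"]).round(1),
     "tilt",np.degrees((Rtool(Q[2]).inv()*R.from_rotvec(s["ee_rot"])).as_rotvec()).round(1))
E
python3 - <<'E'
from asc import *
print("w5");asc(cv2.imread("pics/w5.png")[:,:,::-1],200,240,296,332)
d=snapshot("wrist");s=sense();cv2.imwrite("pics/w7.png",d["color"][:,:,::-1]);rep(d,s);asc(d["color"],196,246,294,332)
E
```

```text
time_s: 9.35
ee_pos: [0.4996, 0.0187, 0.1331]
ee_rot: [1.113, 2.543, 0.667]
wrist_force: [-0.3, -0.3, -0.5]
grip_width: 0.166
grasp_force: 20.0
w5
cols 296 - 331
200 ....................................
201 ....................................
202 ....................................
203 ....................................
204 ............oooooooooo..............
205 ...........ooooooooooooo............
206 ..........ooooooooooooooo...........
207 .........ooo#######ooooooo..........
208 ........oo##########ooooooo.........
209 .......oo##########oppooooo.........
210 .......oo#######oooooooooooo........
211 ......oo########ooooooooo#oo........
212 ......oo########oooooo.ooo#oo.......
213 ......oo########oooooo..oo#oo.......
214 ......oo########oooooo...o#oo.......
215 ......oo#######oooo##oo..oooo.......
216 ......oo#######ooooo##oo.oooo.......
217 ......oo###pp#ooooooooooooooo.......
218 ......oo##ppp#oooooooooooooo........
219 ......oo#pppppooooooo...ooo.........
220 ......oo#pppppooooooo...............
221 ......oo#pppppooooooo.ooo...........
222 .....ooo#ppppppoooooo.oowo......
[... 2316 characters left out ...]
wwo.oo######
230 ####ooppppppppppppppppppwwwwo.oo######
231 ####oopppppppppppppppppppwwwo.oo######
232 ####ooppppppppppppppppppppwwo.oo######
233 ####ooppppppppppppppppppppwwo.oo######
234 ####ooppppppppppppppppppppowo.oo######
235 ####o.pppppppppppppppppppp.o..oo######
236 ####o..pppppppppppppppppp.....oo######
237 ####o..ppppppppppppppppp......oo######
238 ####o..opppppppppppppppo......oo######
239 ####o..oooppppppppppppooo.....oo######
240 ####o..oooooppppppppoooooo....oo######
241 ####o..ooo..oooooooooooooo....o#######
242 ####oo.ooo..oooooooooooooo....o#######
243 ####oo.ooo..ooooooooooooo...o.o#######
244 ####oo.ooo.oooo####oooooo..oo.o#######
245 ####oo.oo.oo###########ooo.oo.o#######
```

```bash
python3 - <<'E'
from asc import *
d=snapshot("wrist");s=sense()
print(projf(d,deckW(Q,[[0,-17,h] for h in(0,5,10,15)])).round(1).tolist(), projf(d,deckW(Q,[[2,-17,10],[0,-15,10]])).round(1).tolist())
Rt=R.from_rotvec(s["ee_rot"]);print("deck x,y,-z in tool",Rt.inv().apply(Rdeck(Q[2]).apply([[1,0,0],[0,1,0],[0,0,-1]])).round(3).tolist())
P=s["ee_pos"]+Rt.apply([[.008,0,-.005],[0,0,.061],[0,0,.053]]);print(projf(d,P).round(1))
E
```

```text
[[311.0, 203.3], [311.1, 205.6], [311.2, 208.0], [311.4, 210.5]] [[314.0, 208.0], [311.2, 205.5]]
deck x,y,-z in tool [[0.003, 1.0, 0.021], [0.996, -0.001, -0.088], [0.088, -0.021, 0.996]]
[[312.6 233.7]
 [312.2 212.5]
 [312.3 215.7]]
```

```bash
python3 -m jog '[0,0,0,-0.01,0.03,0.1,-1, 0,0,0,-0.01,0.03,0.17,-1, 0,0,0,-0.01,0.03,0.17,-1]' 20
python3 - <<'E'
from asc import *
d=snapshot("wrist");s=sense();cv2.imwrite("pics/w8.png",d["color"][:,:,::-1]);rep(d,s);asc(d["color"],192,222,294,332)
print(projf(d,deckW(Q,[[0,-17,h] for h in(0,5,10,15)])).round(1).tolist())
E
```

```text
time_s: 9.82
ee_pos: [0.5022, 0.0205, 0.1289]
ee_rot: [1.113, 2.542, 0.666]
wrist_force: [-0.3, -0.1, -0.0]
grip_width: 0.163
grasp_force: 20.0
pred well [[310.2, 205.5], [311.0, 171.7], [310.9, 115.3]] axis [[312.3 212.4]] tip deck [  0.2 -16.1  63.5] F [0.3 0.3 0.1] tilt [-1.2 -5.   0.2]
cols 294 - 331
192 ......................................
193 ......................................
194 ......................................
195 ......................................
196 ...........oooooooo...................
197 .........ooooooooooooo................
198 ........ooooooooooooooo...............
199 .......ooooooooooooooooo..............
200 ......oooooooo#oooooooooo.............
201 ......ooooo#######oooooooo............
202 .....ooooo######ppppoooooo............
203 .....oo#########pppppooo#oo...........
204 ....ooo###########ppppoo#oo...........
205 ....oo#########oooopppoo##o...........
206 ....oo#########oooooopoo##o...........
207 ....oo#########ooooo...oo#o...........
208 ....oo#########ooooo.oo.ooo...........
209 .....o#########ooooo.oo.ooo...........
210 .....oo########oooooo.oo.oo...........
211 .....oo########ooooooo.oo.............
212 .....oo####pp##ooooooooooo............
213 .....oo####pppoooooo##o.oo............
214 .....oo###ppppooooooo#oo.o............
215 .....oo##pppppooooooooooo.............
216 .....oo##pppppooooooooooo.............
217 .....oo#ppppppoooooooooooo............
218 .....oo#ppppppoooooo..................
219 .....oooppppppoooooo.oooo.............
220 .....oooppppppoooooo.oowwo............
221 .....oooppppppoooooo..owwwo...........
[[310.2, 205.5], [310.4, 207.9], [310.5, 210.4], [310.6, 213.0]]
```

```bash
python3 -m jog '[0,-0.14,0,0,0,0.1,-1, 0,-0.14,0,0,0,0.2,-1, 0,-0.14,0,0,0,0.2,-1]' 20
python3 - <<'E'
from asc import *
d=snapshot("wrist");s=sense();cv2.imwrite("pics/w9.png",d["color"][:,:,::-1]);rep(d,s);asc(d["color"],192,222,294,332)
print(projf(d,deckW(Q,[[0,-17,h] for h in(0,5,10,15)])).round(1).tolist())
E
```

```text
time_s: 10.25
ee_pos: [0.5049, 0.0223, 0.124]
ee_rot: [1.114, 2.522, 0.649]
wrist_force: [0.6, -0.3, -0.1]
grip_width: 0.17
grasp_force: 20.0
pred well [[310.1, 205.8], [310.9, 172.6], [310.7, 114.1]] axis [[312.3 212.6]] tip deck [  0.4 -16.7  57.6] F [-0.  -0.3 -0.5] tilt [-1.2 -6.5  0.2]
cols 294 - 331
192 ......................................
193 ......................................
194 ......................................
195 ......................................
196 ...........oooooooo...................
197 .........oooooooooooo.................
198 .......oooooooooooooooo...............
199 ......oooooooooooooooooo..............
200 ......oooooooo#o#oooooooo.............
201 .....oooooo#######oooooooo............
202 .....ooooo######ppppoooooo............
203 .....oo#########pppppooo#oo...........
204 ....oo############ppppoo#oo...........
205 ....oo##########ooopppoo##o...........
206 ....oo#########oooooopoo##o...........
207 ....oo#########oooooooooo#o...........
208 ....oo#########ooooo...oo#oo..........
209 ....oo#########ooooo..o.ooo...........
210 ....oo#########oooooo.oo.oo...........
211 .....o#########ooooooo.oo.............
212 .....o#####pp##oooooooo.o.............
213 .....oo####pppoooooo##oooo............
214 .....oo###ppppoooooo##oo..............
215 .....oo##pppppooooooooooo.............
216 .....oo##pppppooooooooooo.............
217 .....oo#ppppppoooooooooooo............
218 .....oo#ppppppoooooo..................
219 .....oooppppppoooooo..ooo.............
220 .....oooppppppoooooo..owwo............
221 .....oooppppppoooooo..owwwo...........
[[310.1, 205.8], [310.2, 208.4], [310.3, 211.2], [310.5, 214.0]]
```

```bash
python3 -m jog '[0,0,0,0.01,0,0.1,-1, 0,0,0,0.02,0,0.2,-1, 0,0,0,0.03,-0.01,0.3,-1, 0,0,0,0.03,-0.01,0.3,-1]' 20
python3 - <<'E'
from asc import *
d=snapshot("wrist");s=sense();cv2.imwrite("pics/w10.png",d["color"][:,:,::-1]);rep(d,s);asc(d["color"],192,222,294,332)
print(projf(d,deckW(Q,[[0,-17,h] for h in(0,5,10,15)])).round(1).tolist())
E
```

```text
time_s: 10.8
ee_pos: [0.5112, 0.0225, 0.119]
ee_rot: [1.112, 2.512, 0.645]
wrist_force: [-7.2, -10.5, 20.4]
grip_width: 0.164
grasp_force: 20.0
pred well [[307.8, 202.9], [308.3, 168.2], [308.1, 106.9]] axis [[312.2 212.3]] tip deck [  1.9 -20.9  50.9] F [-1.  -1.6 23.6] tilt [-1.4 -7.   0.1]
cols 294 - 331
192 ......................................
193 ........ooooooooo.....................
194 ......ooooooooooooo...................
195 .....oooooooooooooooo.................
196 ....ooooooo###oooooooo................
197 ...ooooooo#####oooooooo...............
198 ...ooooo#####pppppoooooo..............
199 ..oooo#######ppppppooooo..............
200 ..oo#########pppppppooooo.............
201 .ooo###########pppppooooo.............
202 .oo###########oooppppoooo.............
203 .oo##########ooooooppooooo............
204 .oo##########oooooo..ooooo............
205 .oo##########oooo..oo.oooo............
206 .oo##########oooo..ooo.ooo............
207 .oo##########ooooo.owwo.o.............
208 ..oo#########oooooo.owwo..............
209 ..oo#########ooooooo.oww..............
210 ..oo#########oooooooo.owo.............
211 ...oo####pppooooooo#oo.oo.............
212 ...oo###ppppooooooo##oo.o.............
213 ...oo##ppppppooooooo#oo...............
214 ...oo#pppppppooooooooooo..............
215 ...oo#pppppppooooooooooo..............
216 ...ooopppppppoooooo..oooo.............
217 ...ooopppppppooooo...o................
218 ...ooopppppppooooo..oooo..............
219 ...ooopppppppooooo..owwwo.............
220 ...ooopppppppooooo..owwwwo............
221 ...ooopppppppoooooo.oowwwo............
[[307.8, 202.9], [307.9, 205.6], [308.0, 208.5], [308.1, 211.5]]
```

```bash
python3 - <<'E'
import cv2,numpy as np
f=lambda n:cv2.resize(np.clip((cv2.imread(f"pics/{n}.png")[186:246,290:330].astype(float)-20)*1.3,0,255).astype(np.uint8),(400,600),interpolation=2)
cv2.imwrite("pics/cmp.png",np.hstack([f("w9"),f("w10")]))
E
```

```text
(no output)
```

View pics/cmp.png

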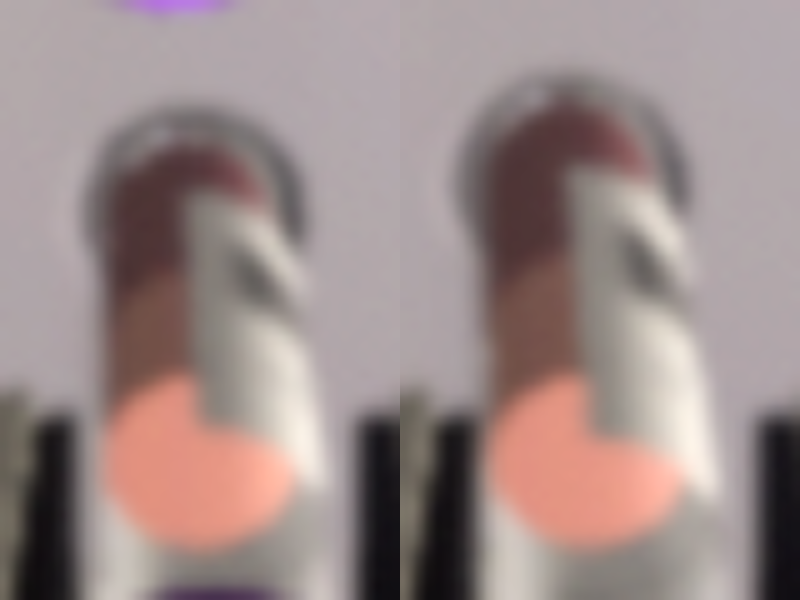

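The right crop shows the tube end inside the mouth outline, centred to about 0.6 mm, with the hand displaced. I'll check for joint limits and tracking.

```bash
python3 -m jog '[0,0,0,-0.03,0.01,-0.3,-1, 0,0,0,-0.03,0.01,-0.3,-1]' 20; python3 - <<'E'
from asc import *
d=snapshot("wrist");s=sense();cv2.imwrite("pics/w11.png",d["color"][:,:,::-1]);rep(d,s);asc(d["color"],192,218,292,330);print(np.round(s["joint_positions"],2),np.round(s["tau"],1))
E
```

```text
time_s: 11.1
ee_pos: [0.5048, 0.0221, 0.1244]
ee_rot: [1.114, 2.521, 0.649]
wrist_force: [-0.6, -0.2, -0.3]
grip_width: 0.164
grasp_force: 20.0
pred well [[310.0, 205.3], [310.8, 172.1], [310.6, 113.8]] axis [[312.  211.9]] tip deck [  0.3 -16.5  57.6] F [-0.9  0.1 -0. ] tilt [-1.2 -6.5  0.2]
cols 292 - 329
192 ......................................
193 ......................................
194 ......................................
195 .............oooooo...................
196 .........o.ooo###oooo.................
197 ........oooo####ppppoo................
198 .......ooo#####ppppppoooo.............
199 ......ooo#######ppppppoooo............
200 ......oo#########ppppppoooo...........
201 ......oo##########pppppooooo..........
202 ......oo########oooopppooooo..........
203 ......o########ooooooopooo#oo.........
204 ......o########ooooo....oo#oo.........
205 ......o########ooooo.ooo.o##o.........
206 ......o#########oooo..owooo#o.........
207 ......o#########ooooo.oww.o#o.........
208 ......o#########oooooo.owoooo.........
209 ......o#########ooooooo.oo.oo.........
210 ......o########ooooooooo.o.oo.........
211 ......oo###ppppooooooo#oo.............
212 ......oo##pppppooooooo#ooo............
213 ......oo##pppppooooooooooo............
214 ......oo##pppppoooooooooooo...........
215 .....ooo#ppppppoooooooooooo...........
216 ......oo#ppppppoooooo.....o...........
217 .....ooooppppppooooo..oooo............
[-0.39  0.29  2.13  0.9   0.57 -1.87] [ -0.1 -32.7 -16.8   1.3   0.4   0.1]
```

```bash
python3 -m jog '[0,0,0,0,0.12,0,-1, 0,0,0,0,0.12,0,-1, 0,0,0,0,0.12,0,-1]' 20; python3 - <<'E'
from asc import *
d=snapshot("wrist");s=sense();cv2.imwrite("pics/w12.png",d["color"][:,:,::-1]);rep(d,s);asc(d["color"],192,212,288,330)
E
```

```text
time_s: 11.52
ee_pos: [0.507, 0.0246, 0.1257]
ee_rot: [1.114, 2.522, 0.649]
wrist_force: [0.4, 0.3, -0.6]
grip_width: 0.167
grasp_force: 20.0
pred well [[305.1, 206.1], [304.8, 172.9], [304.3, 114.4]] axis [[312.2 212.4]] tip deck [  3.9 -16.5  57.5] F [-0.1  0.9  0.4] tilt [-1.2 -6.4  0.2]
cols 288 - 329
192 ..........................................
193 ..........................................
194 ..........................................
195 .................oooooo...................
196 ............oo.oooo#oooo..................
197 ..........oooooo#####pppo.................
198 .........ooooo######pppppo................
199 ........ooo##########ppppp................
200 .......ooo###########pppppp.o.............
201 .......oo#############ppppp.o.............
202 ......oo############ooooppp.o.............
203 ......oo###########ooooooop.oo............
204 .....oo############ooooo..oooo............
205 .....oo############ooooo.oowwo............
206 .....oo############ooooo.oowwo............
207 .....oo#############ooooo.owwwo...........
208 .....oo#############oooooo.owwo...........
209 .....oo#############ooooooo.wwwo..........
210 .....oo############ooooooooo.owo..........
211 ......o########ppppoooooooooo.oo..........
```

```bash
python3 -m jog '[0,-0.2,0,0,-0.095,0,-1, 0,-0.2,0,0.01,-0.095,0.1,-1, 0,-0.2,0,0.01,-0.095,0.1,-1]' 20; python3 - <<'E'
from asc import *
d=snapshot("wrist");s=sense();cv2.imwrite("pics/w13.png",d["color"][:,:,::-1]);rep(d,s);asc(d["color"],192,220,290,330)
print(projf(d,deckW(Q,[[0,-17,h] for h in(0,5,10)])).round(1).tolist())
E
```

```text
time_s: 11.95
ee_pos: [0.5065, 0.0239, 0.1218]
ee_rot: [1.116, 2.492, 0.624]
wrist_force: [0.8, -0.3, -0.4]
grip_width: 0.164
grasp_force: 20.0
pred well [[308.9, 204.9], [309.5, 173.3], [309.2, 113.6]] axis [[312.3 212.6]] tip deck [  1.3 -16.8  54.5] F [-0.1  0.6  0.3] tilt [-1.2 -8.4  0.2]
cols 290 - 329
192 ........................................
193 ........................................
194 ........................................
195 ...............oooooo...................
196 ...........o.ooo###oooo.................
197 ..........oooo####pppooo................
198 .........ooo######pppppooo..............
199 ........ooo#######ppppppooo.............
200 ........oo#########ppppppooo............
201 ........o###########pppppoooo...........
202 .......oo#########oooopppooooo..........
203 .......oo########ooooooopooooo..........
204 ......ooo########oooooo...oooo..........
205 ......oo##########oooo..oo.oooo.........
206 ......oo##########oooo..ooooooo.........
207 ......oo##########ooooo.ooo.ooo.........
208 .......oo#########oooooo.owo.o..........
209 .......oo#########ooooooo.oo............
210 .......oo########ooooooooo.oo...........
211 .......oo####ppp#ooooooo#oo.o...........
212 .......oo####ppppooooooo#ooo............
213 ........oo##pppppoooooooo#oo............
214 ........oo##pppppoooooooooooo...........
215 .......ooo#ppppppoooooooooooo...........
216 .......ooo#ppppppoooooo....oo...........
217 ........oooppppppoooooo..oo.............
218 ........ooppppppppooooo.oowwo...........
219 ........ooopppppppooooo..owwwo..........
[[308.9, 204.9], [309.0, 207.8], [309.1, 210.8]]
```

```bash
python3 -m jog '[0,0,0,-0.067,0.01,0,-1, 0,0,0,-0.06,0.01,0.07,-1, 0,0,0,-0.06,0.01,0.07,-1]' 20; python3 - <<'E'
from asc import *
d=snapshot("wrist");s=sense();cv2.imwrite("pics/w14.png",d["color"][:,:,::-1]);rep(d,s);asc(d["color"],192,220,290,330)
print(projf(d,deckW(Q,[[0,-17,h] for h in(0,5,10)])).round(1).tolist())
E
```

```text
time_s: 12.38
ee_pos: [0.5088, 0.0231, 0.1204]
ee_rot: [1.116, 2.492, 0.624]
wrist_force: [0.5, -0.2, 0.2]
grip_width: 0.161
grasp_force: 20.0
pred well [[308.7, 203.1], [309.1, 170.6], [308.8, 110.0]] axis [[312.2 212.3]] tip deck [  1.4 -18.8  52.7] F [-0.1 -0.1 -0.3] tilt [-1.2 -8.5  0.2]
cols 290 - 329
192 ........................................
193 ................oooo....................
194 ............oooooooooo..................
195 ..........oooooooooooooo................
196 .........ooooooo####oooooo..............
197 ........ooooo######ppooooooo............
198 ........oooo######pppppooooo............
199 .......oo#########ppppppooooo...........
200 .......oo##########ppppppoooo...........
201 ......ooo###########pppppooooo..........
202 ......oo##########oooopppooooo..........
203 ......oo#########ooooooopooooo..........
204 ......oo#########oooooo..ooooo..........
205 ......oo#########ooooo..o.oooo..........
206 ......oo##########oooo..oo.ooo..........
207 ......oo##########ooooo.ooo.oo..........
208 ......oo##########oooooo.owo............
209 .......oo#########ooooooo.owo...........
210 .......oo########ooooooooo.oo...........
211 .......oo####ppppooooooo#oo.o...........
212 ........oo###ppppooooooo#oo.............
213 ........oo##pppppoooooooo#oo............
214 .......ooo##pppppoooooooooooo...........
215 .......ooo#ppppppoooooooooooo...........
216 ........oo#ppppppoooooo....oo...........
217 ........oooppppppoooooo..oo.............
218 ........ooopppppppooooo..owwo...........
219 ........oopppppppoooooo..owwwo..........
[[308.7, 203.1], [308.8, 205.9], [308.9, 208.9]]
```

```bash
python3 -m jog '[0,0,0,0.005,0,0.05,-1, 0,0,0,0.01,0,0.1,-1, 0,0,0,0.01,0,0.1,-1]' 20; python3 - <<'E'
from asc import *
d=snapshot("wrist");s=sense();cv2.imwrite("pics/w15.png",d["color"][:,:,::-1]);rep(d,s);asc(d["color"],190,218,290,330)
E
```

```text
time_s: 12.8
ee_pos: [0.5116, 0.0224, 0.1196]
ee_rot: [1.115, 2.487, 0.621]
wrist_force: [-5.8, -7.3, 14.0]
grip_width: 0.165
grasp_force: 20.0
pred well [[307.2, 200.3], [307.4, 167.1], [307.1, 105.7]] axis [[312.2 212.4]] tip deck [  2.4 -21.2  51.3] F [-1.8 -1.2 16.7] tilt [-1.3 -8.8  0.1]
cols 290 - 329
190 .............oooooo.....................
191 ..........oooooooooo....................
192 .........ooooooooooooo..................
193 .......ooooooo####ooooo.................
194 .......ooooo#####pppooooo...............
195 ......ooooo######pppppooooo.............
196 ......oooo######pppppppoooo.............
197 .....ooo#########pppppppoooo............
198 .....oo###########ppppppoooo............
199 .....oo##########oooppppoooo............
200 ....ooo#########oooooopppoooo...........
201 ....ooo#########ooooooooooooo...........
202 ....ooo#########ooooo..o..ooo...........
203 .....oo#########ooooo.ooooooo...........
204 .....oo#########ooooo..oww.o............
205 .....oo#########oooooo..wwo.............
206 .....oo##########oooooooowwo............
207 ......oo#########oooooooooww............
208 ......oo#####pp#ooooooooo.oo............
209 .......oo###ppppooooooo#oo.o............
210 .......oo##pppppooooooo##oo.............
211 .......oo#ppppppoooooooo#oo.............
212 .......oo#ppppppoooooooooooo............
213 ......ooo#ppppppoooooooooooo............
214 ......oooopppppppooooo.....o............
215 .......ooppppppppooooo..ooo.............
216 ......oooppppppppooooo.oowwo............
217 .......ooppppppppooooo.oowwwo...........
```

```bash
python3 - <<'E'
from asc import *
s=sense();B=Rdeck(Q[2]).inv()
F=B.apply(s["wrist_force"]);T=B.apply(s["torque"]);p=B.apply(s["ee_pos"]-deckW(Q,[0,0,0])[0])
print(F,T,p*1000)
r=np.cross(F,T)/F.dot(F)  # closest point of line to ref
u=F/np.linalg.norm(F)
Rt=B*R.from_rotvec(s["ee_rot"])
for name,off in(("tcp",0),("flange",-.2),("fl25",-.25)):
    ref=p+Rt.apply([0,0,off])
    P=ref+r; 
    for z in(0,.117): print(name,z,((P+u*(z-P[2])/u[2])*1000).round(1))
E
```

```text
[-1.77267363 -1.24695548 16.6522987 ] [-0.42077893  0.58565621 -0.08854793] [  2.39998243 -21.22768145  51.28728145]
tcp 0 [-26.9 -43.2   0. ]
tcp 0.117 [-39.4 -52.  117. ]
flange 0 [-10.3   2.2   0. ]
flange 0.117 [-22.7  -6.6 117. ]
fl25 0 [-6.1 13.5  0. ]
fl25 0.117 [-18.6   4.8 117. ]
```

```bash
python3 - <<'E'
from asc import *
s=sense();np.save("c.npy",np.array([s["wrist_force"],s["torque"],s["ee_pos"],s["ee_rot"]]))
E
python3 -m jog '[0,0,0,-0.01,0,-0.13,-1, 0,0,0,-0.01,0,-0.13,-1, 0,0,0,-0.01,0,-0.13,-1]' 20; python3 - <<'E'
from asc import *
d=snapshot("wrist");cv2.imwrite("pics/w16.png",d["color"][:,:,::-1]);
f=[sense() for _ in range(1)];s=f[0];rep(d,s);asc(d["color"],190,206,290,330)
c=np.load("c.npy");B=Rdeck(Q[2]).inv()
print("free T",s["torque"],s["wrist_force"])
F=B.apply(c[0]-s["wrist_force"]);T=B.apply(c[1]-s["torque"]);p=B.apply(c[2]-deckW(Q,[0,0,0])[0])
r=np.cross(F,T)/F.dot(F);u=F/np.linalg.norm(F);Rt=B*R.from_rotvec(c[3])
for off in(0,-.1,-.2):
    P=p+Rt.apply([0,0,off])+r;print(off,((P-u*P[2]/u[2])*1000).round(1))
E
```

```text
time_s: 13.22
ee_pos: [0.5082, 0.023, 0.121]
ee_rot: [1.116, 2.492, 0.624]
wrist_force: [-0.7, 0.2, -0.0]
grip_width: 0.164
grasp_force: 20.0
pred well [[308.7, 203.1], [309.2, 170.8], [309.0, 110.6]] axis [[312.2 212.3]] tip deck [  1.4 -18.4  53.5] F [-0.1 -0.6 -0.5] tilt [-1.2 -8.4  0.2]
cols 290 - 329
190 ........................................
191 ........................................
192 .................o......................
193 ................ooooo...................
194 ...............ooooooo..................
195 ..........ooooooooooooo.................
196 .........oooooo#####ooooo...............
197 .........ooo######ppppooooo.............
198 ........ooo#######ppppppoooo............
199 .......ooo########ppppppooooo...........
200 .......oo##########ppppppoooo...........
201 .......oo##########ooppppooooo..........
202 ......ooo#########oooooppooooo..........
203 ......oo#########ooooooooooooo..........
204 ......oo#########ooooo..o.oooo..........
205 ......oo#########ooooo..oo.ooo..........
free T [-0.21795263  0.30170344  0.04598388] [ 0.54987733 -0.31211426 -0.53256583]
0 [ -5.2 -48.2   0. ]
-0.1 [  2.2 -29.2   0. ]
-0.2 [  9.5 -10.3   0. ]
```

```bash
python3 - <<'E'
from asc import *
B=Rdeck(Q[2]).inv()
F=np.array([1.26,-5.52,37.06]);T=B.apply(np.array([-.762,-.308,-.422])-[.1,.1,-.1]);p=np.array([2.3,-22.35,53.07])/1000
r=np.cross(F,T)/F.dot(F);u=F/np.linalg.norm(F);Rt=B*R.from_rotvec([1.11,2.612,.698])
for off in(0,-.1,-.15,-.2):
    P=p+Rt.apply([0,0,off])+r;print(off,((P-u*P[2]/u[2])*1000).round(1))
E
```

```text
0 [ -8.2 -40.    0. ]
-0.1 [-12.1 -23.3   0. ]
-0.15 [-14. -15.   0.]
-0.2 [-16.   -6.7   0. ]
```

```bash
python3 -m jog '[0,0,0,0.01,0,0.1,-1, 0,0,0,0.01,0.03,0.12,-1, 0,0,0,-0.04,0.04,0.12,-1, 0,0,0,-0.06,0,0.12,-1, 0,0,0,-0.04,-0.04,0.12,-1, 0,0,0,0.01,-0.05,0.12,-1, 0,0,0,0.05,-0.04,0.13,-1, 0,0,0,0.07,0,0.13,-1, 0,0,0,0.05,0.04,0.13,-1, 0,0,0,0.01,0,0.13,-1]' 40; python3 - <<'E'
from asc import *
d=snapshot("wrist");s=sense();cv2.imwrite("pics/w17.png",d["color"][:,:,::-1]);rep(d,s);asc(d["color"],186,216,286,330)
E
```

```text
time_s: 14.52
ee_pos: [0.5114, 0.0222, 0.1194]
ee_rot: [1.115, 2.487, 0.62]
wrist_force: [-7.4, -7.6, 15.3]
grip_width: 0.159
grasp_force: 40.0
pred well [[307.6, 200.3], [308.0, 167.2], [307.7, 105.7]] axis [[312.3 212.4]] tip deck [  2.1 -21.3  51.2] F [-1.9 -0.3 19.3] tilt [-1.3 -8.8  0.1]
cols 286 - 329
186 ............................................
187 ............................................
188 ............................................
189 ............................................
190 ...................oooo.....................
191 ..................ooooooo...................
192 .............ooooooo#ooooo..................
193 ............ooooo####pppppo.................
194 ...........oooo######ppppppo................
195 ...........oo#######ppppppppo...............
196 ..........ooo#########ppppppoooo............
197 .........ooo##########pppppppooo............
198 .........ooo###########ooppppoooo...........
199 .........oo##########ooooopppoooo...........
200 .........oo##########oooooooooooo...........
201 .........oo##########oooo..oo.oooo..........
202 .........oo##########oooo..owo.oo...........
203 .........oo##########oooo..owwo.o...........
204 .........oo##########ooooo..oww.............
205 ..........o##########ooooooo.www............
206 ..........oo#########ooooooooowwo...........
207 ..........oo######p##oooooooooowo...........
208 ..........oo######ppoooooooo#o.oo...........
209 ...........oo###pppppooooooo#oo.o...........
210 ...........oo##ppppppooooooo#ooo............
211 ...........ooo#ppppppooooooooooo............
212 ...........ooo#ppppppoooooooooooo...........
213 ...........ooooppppppooooo....ooo...........
214 ...........ooopppppppooooo..ooo.............
215 ...........ooooppppppooooo..owwo............
```

```bash
python3 -m jog '[0,0,0,0,0,-0.2,-1, 0,0,0,0,0,-0.2,-1, 0,0,0,0,0,-0.2,-1]' 40; python3 - <<'E'
from asc import *
d=snapshot("wrist");s=sense();cv2.imwrite("pics/w18.png",d["color"][:,:,::-1]);rep(d,s)
def col(n):
    im=cv2.imread(f"pics/{n}.png")[:,:,::-1].astype(int)
    c=im[:,308:316].mean(1)
    print(n,"lum rows 190-200",c[190:201].mean(1).round().astype(int).tolist(),"b-g rows 232-252",(c[232:253,2]-c[232:253,1]).round().astype(int).tolist(), "r-g 205-244",(c[205:245:2,0]-c[205:245:2,1]).round().astype(int).tolist())
for n in("w4","w5","w6","w7","w9","w13","w16","w18"):col(n)
asc(d["color"],186,216,286,330)
E
```

```text
time_s: 14.95
ee_pos: [0.507, 0.0228, 0.1227]
ee_rot: [1.116, 2.492, 0.624]
wrist_force: [-0.2, -0.1, -0.1]
grip_width: 0.158
grasp_force: 40.0
pred well [[308.8, 202.8], [309.2, 170.9], [309.0, 111.4]] axis [[312.2 212.4]] tip deck [  1.3 -17.8  55.5] F [ 1.1 -1.  -0.3] tilt [-1.2 -8.4  0.2]
w4 lum rows 190-200 [153, 153, 153, 153, 152, 150, 145, 141, 136, 120, 95] b-g rows 232-252 [-14, -14, -13, -11, -2, 11, 27, 36, 39, 40, 41, 43, 46, 53, 64, 67, 51, 22, 4, 2, 2] r-g 205-244 [6, 16, 16, 11, 10, 10, 12, 12, 13, 20, 32, 55, 61, 61, 61, 60, 45, 28, 28, 30]
w5 lum rows 190-200 [143, 150, 153, 153, 153, 153, 153, 153, 152, 152, 152] b-g rows 232-252 [-13, -13, -13, -10, -2, 12, 26, 36, 39, 40, 41, 43, 46, 53, 64, 68, 51, 22, 5, 2, 2] r-g 205-244 [8, 15, 17, 11, 10, 10, 12, 12, 13, 21, 32, 55, 61, 62, 62, 60, 45, 27, 28, 30]
w6 lum rows 190-200 [152, 153, 153, 153, 153, 152, 151, 149, 148, 145, 134] b-g rows 232-252 [-14, -14, -14, -14, -14, -14, -13, -11, -8, -6, -4, -2, 6, 20, 34, 35, 23, 9, 3, 2, 3] r-g 205-244 [20, 10, 7, 6, 7, 8, 8, 8, 9, 12, 17, 20, 44, 59, 60, 61, 60, 47, 15, 6]
[... 2098 characters left out ...]
oooo..........
202 ..........ooo########ooooooooooooo..........
203 ..........ooo########ooooo.....ooo..........
204 ..........oo##########oooo..oooooo..........
205 ..........oo##########oooo..owo.oo..........
206 ..........ooo#########ooooo..owo............
207 ...........oo#########oooooooowwo...........
208 ...........oo#########ooooooooowo...........
209 ...........oo######p#ooooooooo.ooo..........
210 ............o#####pppooooooo#oo.o...........
211 ............oo###ppppooooooo##oo............
212 ............oo###ppppoooooooo#oo............
213 ............oo#ppppppoooooooooooo...........
214 ............oooppppppoooooooooooo...........
215 ............oooppppppoooooo.....o...........
```

```bash
python3 -m jog '[0,0,0,-0.08,0,0,-1, 0,0,0,-0.07,0,0.13,-1, 0,0,0,-0.07,0,0.16,-1, 0,0,0,-0.07,0,0.16,-1]' 60; python3 - <<'E'
from asc import *
d=snapshot("wrist");s=sense();cv2.imwrite("pics/w19.png",d["color"][:,:,::-1]);rep(d,s);asc(d["color"],186,216,286,330)
E
```

```text
time_s: 15.5
ee_pos: [0.5112, 0.0218, 0.1195]
ee_rot: [1.116, 2.491, 0.623]
wrist_force: [-1.9, -2.7, 5.4]
grip_width: 0.158
grasp_force: 60.0
pred well [[308.2, 200.2], [308.6, 166.7], [308.4, 105.4]] axis [[312.2 212.3]] tip deck [  1.7 -21.4  51.6] F [-0.8  0.   5.4] tilt [-1.2 -8.5  0.2]
cols 286 - 329
186 ............................................
187 ............................................
188 ............................................
189 ............................................
190 ..................oooooo....................
191 ...............ooooooooooo..................
192 ..............oooooooooooooo................
193 .............ooooooooo#oooooo...............
194 ............ooooooo#####ooooooo.............
195 ...........ooooooo#####pppoooooo............
196 ..........oooooo######ppppppoooo............
197 ..........ooo##########ppppppoooo...........
198 ..........oo##########pppppppoooo...........
199 ..........oo############ppppppoooo..........
200 ..........oo###########oooppppoooo..........
201 .........ooo##########ooooooppoooo..........
202 .........ooo##########ooooo...oooo..........
203 ..........oo##########oooo..oo.ooo..........
204 ..........oo##########oooo..owo.............
205 ..........oo##########ooooo.owwwo...........
206 ...........oo#########oooooo.owwwo..........
207 ...........oo#########ooooooo.owwo..........
208 ...........oo#########oooooooo.wwo..........
209 ............oo#####ppooooooooooowo..........
210 ............oo####pppooooooo##o.oo..........
211 ............oo###pppppooooooo#oo............
212 ............oo##ppppppooooooooooo...........
213 ............oo##ppppppooooooooooo...........
214 ............oo#pppppppooooo.ooooo...........
215 ............ooopppppppooooo.................
```

```bash
python3 -m jog '[0,0,0,0.0,0,-0.08,-1, 0,0,0,0.03,-0.02,-0.08,-1, 0,0,0,0.03,-0.02,0.02,-1, 0,0,0,0.03,-0.02,0.04,-1]' 60; python3 - <<'E'
from asc import *
d=snapshot("wrist");s=sense();cv2.imwrite("pics/w20.png",d["color"][:,:,::-1]);rep(d,s);asc(d["color"],186,216,286,330)
E
```

```text
time_s: 16.05
ee_pos: [0.5116, 0.0214, 0.119]
ee_rot: [1.115, 2.488, 0.621]
wrist_force: [-9.8, -9.2, 18.3]
grip_width: 0.153
grasp_force: 60.0
pred well [[308.5, 199.5], [309.1, 166.0], [308.9, 104.4]] axis [[312.2 212.3]] tip deck [  1.5 -21.9  51.1] F [-3.1  0.  19.7] tilt [-1.2 -8.7  0.1]
cols 286 - 329
186 ............................................
187 ............................................
188 ............................................
189 ............................................
190 .................oooooooo...................
191 ...............oooo###ooooo.................
192 .............oooo####pppppoo................
193 ............oooo###p#ppppppoooo.............
194 ............ooo#####ppppppppoooo............
195 ...........ooo#######ppppppppoooo...........
196 ..........ooo#########pppppppoooo...........
197 ..........oo###########opppppooooo..........
198 ..........oo#########ooooopppooooo..........
199 ..........oo#########ooooooopooooo..........
200 ..........oo#########oooo..oo.oooo..........
201 ..........oo#########oooo..owo.ooo..........
202 ..........oo#########oooo..owwoooo..........
203 ..........oo#########ooooo..oww.oo..........
204 ..........oo#########oooooo.owwo............
205 ...........o#########ooooooooowwo...........
206 ...........oo####p###oooooooooowwo..........
207 ...........oo###pppp#ooooooooo.ooo..........
208 ...........oo###pppppooooooo#oo.o...........
209 ...........oo##ppppppooooooo#ooo............
210 ...........oo##ppppppoooooooooooo...........
211 ...........ooopppppppoooooooooooo...........
212 ...........ooopppppppoooooo.ooooo...........
213 ...........ooopppppppooooo......o...........
214 ...........ooopppppppooooo..oooo............
215 ...........ooopppppppooooo..owwwo...........
```

```bash
python3 -m jog '[0,0,0,0.0,0,-0.12,-1, 0,0,0,-0.027,0,-0.12,-1, 0,0,0,-0.027,0,-0.04,-1, 0,0,0,-0.027,0,-0.03,-1, 0,0,0,-0.027,0,-0.03,-1]' 60; python3 - <<'E'
from asc import *
d=snapshot("wrist");s=sense();cv2.imwrite("pics/w21.png",d["color"][:,:,::-1]);rep(d,s);asc(d["color"],186,216,286,330)
E
```

```text
time_s: 16.73
ee_pos: [0.511, 0.0214, 0.1191]
ee_rot: [1.115, 2.49, 0.623]
wrist_force: [-4.1, -4.3, 8.6]
grip_width: 0.152
grasp_force: 60.0
pred well [[309.0, 200.0], [309.6, 166.6], [309.4, 105.1]] axis [[312.2 212.3]] tip deck [  1.2 -21.5  51.4] F [-2.   0.5 11.7] tilt [-1.2 -8.6  0.2]
cols 286 - 329
186 ............................................
187 ............................................
188 ............................................
189 ............................................
190 ............................................
191 ...................ooooooo..................
192 ..............oooooooooooooo................
193 .............ooooo####ppppooooo.............
194 ............oooo#####ppppppooooo............
195 ............ooo######pppppppooooo...........
196 ...........ooo#######ppppppppoooo...........
197 ...........oo##########pppppppoooo..........
198 ...........oo##########oopppppoooo..........
199 ..........ooo#########ooooopppooooo.........
200 ..........oo#########ooooooooooo#oo.........
201 ..........oo#########ooooo..o.oo#oo.........
202 ..........oo#########ooooo.ooo.oooo.........
203 ..........oo##########oooo..oww.ooo.........
204 ...........oo#########ooooo.owwo.o..........
205 ...........oo#########oooooo.owwo...........
206 ...........oo#########ooooooo.oww...........
207 ............o######p#ooooooooo.owo..........
208 ............oo###ppppoooooooooo.oo..........
209 ............oo###ppppooooooooooo............
210 ............oo##pppppoooooooo#oo............
211 ............oo#ppppppoooooooooooo...........
212 ............oo#pppppppooooooooooo...........
213 ............ooopppppppooooo...ooo...........
214 ............ooopppppppoooo..ooo.............
215 ............ooopppppppoooo..oowoo...........
```

```bash
python3 -m jog '[0,0,0,0.0,0,-0.08,-1, 0,0,0,-0.005,0.022,-0.08,-1, 0,0,0,-0.005,0.022,0,-1, 0,0,0,0,0.022,0.02,-1, 0,0,0,0,0.022,0.02,-1]' 60; python3 - <<'E'
from asc import *
d=snapshot("wrist");s=sense();cv2.imwrite("pics/w22.png",d["color"][:,:,::-1]);rep(d,s);asc(d["color"],186,216,286,330)
E
```

```text
time_s: 17.4
ee_pos: [0.512, 0.0215, 0.1194]
ee_rot: [1.115, 2.489, 0.622]
wrist_force: [-7.4, -6.1, 12.3]
grip_width: 0.152
grasp_force: 60.0
pred well [[307.7, 199.2], [308.1, 165.6], [307.8, 104.0]] axis [[312.3 212.4]] tip deck [  2.  -22.2  51.3] F [-1.   0.7 14.9] tilt [-1.2 -8.7  0.2]
cols 286 - 329
186 ............................................
187 ............................................
188 ............................................
189 .................ooooooo....................
190 ...............oooooooooo...................
191 .............ooooooooooooo..................
192 ............oooooo######oooo................
193 ...........oooooo#####pppppoo...............
194 ...........ooooo#####pppppppoo..............
195 ..........ooo#########pppppppoo.............
196 ..........oo##########pppppppooo............
197 .........ooo############pppppoooo...........
198 .........ooo##########ooopppppooo...........
199 .........oo##########oooooopppoooo..........
200 .........oo##########ooooo....oooo..........
201 .........oo##########oooo..ooo.ooo..........
202 .........oo##########ooooo.owwo.............
203 .........oo##########ooooo..owwo............
204 ..........oo#########oooooo.owwww...........
205 ..........oo##########oooooooowwwo..........
206 ..........oo######p##oooooooooowwo..........
207 ...........oo#####pppooooooooo.owo..........
208 ...........oo####ppppoooooooooo.oo..........
209 ...........ooo##pppppoooooooo#oo............
210 ...........ooo#ppppppoooooooooooo...........
211 ...........ooo#ppppppoooooooooooo...........
212 ...........ooo#ppppppoooooooooooo...........
213 ...........ooooppppppooooo.....oo...........
214 ...........ooooppppppooooo..oooo............
215 ...........oooppppppppoooo..owwwo...........
```

```bash
python3 -m jog '[0,0,0,0.0,0,-0.1,-1, 0,0,0,-0.04,0,-0.1,-1, 0,0,0,-0.04,0,-0.02,-1, 0,0,0,-0.035,0,0.02,-1, 0,0,0,-0.035,0,0.02,-1]' 60; python3 - <<'E'
from asc import *
d=snapshot("wrist");s=sense();cv2.imwrite("pics/w23.png",d["color"][:,:,::-1]);rep(d,s);asc(d["color"],184,210,286,330)
E
```

```text
time_s: 18.08
ee_pos: [0.5133, 0.0204, 0.1192]
ee_rot: [1.115, 2.488, 0.621]
wrist_force: [-6.6, -7.4, 14.5]
grip_width: 0.151
grasp_force: 60.0
pred well [[307.6, 197.0], [307.9, 162.7], [307.6, 100.8]] axis [[312.3 212.3]] tip deck [  2.1 -23.8  51. ] F [-1.7  0.6 17.1] tilt [-1.2 -8.7  0.1]
cols 286 - 329
184 ............................................
185 ............................................
186 ............................................
187 ................oooooooo....................
188 ..............oooooooooooo..................
189 .............oooooooooooooo.................
190 ............ooooooooooooooooo...............
191 ...........ooooooo######oooooo..............
192 ..........ooooooo#####ppppooooo.............
193 ..........oo##oo######pppppooooo............
194 .........ooo#########ppppppppooo............
195 .........oo##########ppppppppoooo...........
196 .........oo###########pppppppoooo...........
197 .........oo############ooppppooooo..........
198 .........oo##########oooooopppoooo..........
199 .........oo##########ooooooopooooo..........
200 .........oo##########oooo..oo..oo...........
201 .........oo##########oooo..owwo.............
202 .........ooo#########oooo..owwwo............
203 ..........oo#########ooooo..owwwo...........
204 ..........oo#########ooooooo.wwww...........
205 ...........oo########oooooooo.wwwo..........
206 ...........oo########ooooooooo.wwo..........
207 ...........ooo###ppp#ooooooooooooo..........
208 ...........ooo##pppppooooooo#oo.............
209 ...........ooo##pppppooooooooooo............
```

```bash
python3 -m jog '[0,0,0,0,0,-0.03,-1, 0,0,0,0,0.1,-0.03,-1, 0,0,0,0,0.1,-0.03,-1]' 60; python3 - <<'E'
from asc import *
d=snapshot("wrist");s=sense();cv2.imwrite("pics/w24.png",d["color"][:,:,::-1]);rep(d,s);asc(d["color"],184,210,282,330)
E
```

```text
time_s: 18.5
ee_pos: [0.5138, 0.0222, 0.1205]
ee_rot: [1.116, 2.49, 0.62]
wrist_force: [-6.3, -7.7, 7.0]
grip_width: 0.153
grasp_force: 60.0
pred well [[304.9, 198.2], [304.4, 164.2], [303.9, 102.6]] axis [[312.3 212.4]] tip deck [  4.1 -22.9  51.3] F [-5.3 -0.  10.6] tilt [-1.1 -8.6  0.2]
cols 282 - 329
184 ................................................
185 ................................................
186 ................................................
187 ................................................
188 ..................ooooooo.......................
189 ................oooooooooooo....................
190 ..............ooooooooooooooo...................
191 .............ooo###oooooooooo...................
192 ............ooo###ooo######ooo..................
193 ............oo###ooo#####ppppoo.................
194 ...........ooo###oo######ppppppo................
195 ...........oo###########p#pppppo................
196 ...........oo############pppppppo...............
197 ..........ooo#############ppppppo...............
198 ..........oo##############ooppppp...............
199 ..........oo#############oooooppp...............
200 ..........oo############ooooooo..o..............
201 ..........oo############ooooo..oooo.............
202 ..........oo############ooooo.oowww.............
203 ...........oo############oooo..owwwo............
204 ...........oo############ooooo.owwww............
205 ............oo###########oooooo.owwwo...........
206 ............ooo##########ooooooooowwo...........
207 .............ooo######p#ooooooooo.owo...........
208 ..............oo#####pppoooooooooo.oo...........
209 ..............ooo###ppppoooooooo#oo.o...........
```

```bash
python3 -m jog '[0,0,0,0,0,-0.08,-1, 0,0,0,0.01,-0.06,-0.08,-1, 0,0,0,0.01,-0.06,0,-1, 0,0,0,0.01,-0.06,0.04,-1, 0,0,0,0.01,-0.06,0.04,-1]' 60; python3 - <<'E'
from asc import *
d=snapshot("wrist");s=sense();cv2.imwrite("pics/w25.png",d["color"][:,:,::-1]);rep(d,s);asc(d["color"],184,210,286,330)
E
```

```text
time_s: 19.18
ee_pos: [0.514, 0.0213, 0.1198]
ee_rot: [1.115, 2.488, 0.621]
wrist_force: [-10.0, -9.0, 17.4]
grip_width: 0.157
grasp_force: 60.0
pred well [[305.8, 197.2], [305.7, 163.1], [305.4, 101.1]] axis [[312.2 212.4]] tip deck [  3.3 -23.7  51. ] F [-4.  -0.1 21.1] tilt [-1.2 -8.8  0.1]
cols 286 - 329
184 ............................................
185 ............................................
186 ............................................
187 ...............oooo.........................
188 .............oooooooooo.....................
189 ...........oooooooooooooo...................
190 ..........oooooooo#####ooo..................
191 .........ooo#oooo####pppppo.................
192 .........oo##ooo####p#pppppo................
193 ........oo###o#######pppppppo...............
194 ........oo###########pppppppp...............
195 .......ooo############pppppppo..............
196 .......ooo#############opppppo..............
197 .......oo############ooooopppo..............
198 .......oo############ooooooopo..............
199 .......oo############oooo..ooo..............
200 .......oo############oooo.oowwoo............
201 .......oo############oooo..owwwo............
202 ........oo###########oooo..owwwwo...........
203 ........oo###########oooooo.owwwo...........
204 ........oo###########ooooooo.owwwo..........
205 .........oo##########oooooooo.owwo..........
206 .........ooo######p##ooooooooo.owo..........
207 ..........ooo###ppppoooooooo#oo.o...........
208 ...........oo##ppppppooooooo#oo.............
209 ...........oo##ppppppooooooooooo............
```

```bash
python3 - <<'E'
from asc import *
d=snapshot("wrist");s=sense()
a=projf(d,deckW(Q,[[-5,-17,0],[5,-17,0],[0,-22,0],[0,-12,0]]));print("px/10mm",np.linalg.norm(a[1]-a[0]),np.linalg.norm(a[3]-a[2]))
def L(n):return cv2.imread(f"pics/{n}.png")[:,:,::-1].mean(2)
im=L("w25")
for r in(192,195,198,201):print("w25 row",r,im[r,288:322].round().astype(int).tolist())
for c in(302,305,308):print("w25 col",c,im[182:200,c].round().astype(int).tolist())
# empty-ish well, first views
im=L("w3");
for r in(183,185,187):print("w3 row",r,im[r,305:332].round().astype(int).tolist())
print("w3 col317",im[172:200,317].round().astype(int).tolist(),"col312",im[172:200,312].round().astype(int).tolist())
print("w3 tube rows",[im[r,298:330].round().astype(int).tolist() for r in(206,210,214)])
E
```

```text
px/10mm 14.527246467232041 13.423334345334995
w25 row 192 [152, 152, 151, 151, 153, 151, 142, 126, 107, 97, 97, 105, 105, 97, 84, 76, 74, 74, 74, 76, 78, 83, 91, 102, 117, 136, 155, 160, 158, 154, 153, 153, 154, 153]
w25 row 195 [151, 151, 152, 154, 151, 138, 120, 104, 96, 92, 89, 82, 74, 72, 72, 72, 72, 74, 76, 79, 82, 86, 90, 96, 103, 113, 128, 144, 153, 154, 153, 153, 153, 153]
w25 row 198 [151, 152, 154, 156, 149, 129, 109, 99, 94, 90, 84, 77, 72, 71, 72, 72, 72, 78, 91, 107, 120, 128, 134, 140, 142, 141, 142, 145, 152, 156, 155, 153, 153, 152]
w25 row 201 [151, 151, 153, 155, 151, 136, 115, 100, 92, 89, 83, 76, 71, 70, 71, 72, 73, 76, 88, 106, 122, 133, 141, 151, 163, 175, 185, 191, 189, 177, 162, 154, 153, 152]
w25 col 302 [152, 152, 152, 150, 143, 131, 120, 115, 110, 98, 84, 76, 72, 72, 72, 71, 72, 71]
w25 col 305 [152, 152, 150, 149, 145, 145, 136, 112, 88, 77, 74, 73, 74, 74, 75, 77, 78, 77]
w25 col 308 [152, 152, 151, 148, 146, 148, 141, 114, 89, 80, 78, 78, 78, 82, 92, 108, 120, 123]
w3 row 183 [158, 159, 159, 158, 152, 133, 112, 99, 95, 97, 101, 102, 100, 93, 85, 82, 83, 
[... 384 characters left out ...]
00, 74, 68, 66, 66, 65, 66, 67, 74, 96, 126, 146, 156, 158, 157, 157, 157] col312 [159, 159, 159, 159, 159, 158, 158, 155, 146, 130, 112, 99, 93, 91, 91, 91, 92, 99, 112, 129, 144, 153, 156, 157, 157, 157, 157, 157]
w3 tube rows [[199, 170, 159, 156, 156, 155, 154, 151, 148, 143, 134, 125, 121, 118, 116, 119, 125, 136, 148, 156, 158, 158, 157, 156, 157, 157, 157, 158, 157, 157, 157, 158], [201, 171, 159, 155, 151, 142, 125, 103, 84, 72, 70, 72, 81, 93, 103, 108, 111, 115, 120, 130, 146, 162, 158, 145, 143, 149, 155, 157, 156, 157, 157, 157], [200, 171, 157, 152, 144, 126, 98, 76, 68, 69, 69, 75, 85, 99, 110, 113, 110, 107, 112, 127, 153, 171, 167, 136, 102, 95, 119, 141, 153, 157, 157, 157]]
```

```bash
python3 -m jog '[0,0,0,0,0,-0.06,-1, 0,0,0,0,-0.1,-0.07,-1, 0,0,0,0,-0.2,-0.07,-1, 0,0,0,0,-0.2,-0.07,-1]' 60; python3 - <<'E'
from asc import *
d=snapshot("wrist");s=sense();cv2.imwrite("pics/w26.png",d["color"][:,:,::-1]);rep(d,s)
L=d["color"].mean(2)
for r in(190,193,196,199,202,205):print(r,L[r,292:332].round().astype(int).tolist())
asc(d["color"],184,214,286,334)
E
```

```text
time_s: 19.77
ee_pos: [0.5084, 0.0186, 0.1172]
ee_rot: [1.116, 2.491, 0.624]
wrist_force: [-0.1, -0.6, 4.0]
grip_width: 0.149
grasp_force: 60.0
pred well [[315.2, 199.6], [317.3, 166.1], [317.5, 104.8]] axis [[312.3 212.3]] tip deck [ -3.1 -21.7  51.7] F [2.4 1.1 4.6] tilt [-1.2 -8.5  0.2]
190 [152, 152, 152, 153, 152, 152, 152, 152, 152, 151, 151, 150, 148, 147, 147, 147, 145, 141, 136, 130, 125, 121, 120, 121, 126, 131, 135, 142, 146, 148, 151, 152, 152, 152, 152, 154, 154, 154, 154, 154]
193 [152, 152, 152, 152, 152, 152, 152, 152, 149, 147, 148, 151, 148, 136, 121, 108, 99, 94, 94, 102, 109, 110, 106, 100, 88, 81, 81, 86, 94, 107, 125, 139, 147, 151, 152, 153, 153, 153, 153, 154]
196 [151, 153, 152, 152, 152, 152, 150, 147, 141, 134, 122, 105, 88, 76, 72, 72, 72, 73, 76, 80, 87, 98, 107, 114, 112, 101, 82, 74, 78, 80, 84, 95, 114, 135, 147, 152, 153, 153, 153, 153]
199 [151, 152, 151, 152, 152, 151, 148, 137, 116, 92, 75, 69, 70, 70, 70, 72, 76, 82, 86, 89, 93, 97, 102, 110, 116, 113, 96, 77, 70, 73, 77, 80, 88, 109, 132, 147, 152, 153, 153, 153]
202 [151, 151, 152, 151, 151, 151
[... 1254 characters left out ...]
##oo.......
201 .............oo########ooooooppoo######oo.......
202 .............oo########oooo....oo######oo.......
203 .............oo########oooo..oo.o######oo.......
204 .............oo########oooo..oww.o#####oo.......
205 .............oo########ooooo.owwwo#####o........
206 .............oo########oooooo.oww.o###oo........
207 .............oo########ooooooo.owoo##oo.........
208 .............oo########oooooooo.ooooooo.........
209 .............oo#####ppooooooo#oo.o.ooo..........
210 .............oo###ppppooooooo#ooo..oo...........
211 .............oo##pppppoooooooo#oo...............
212 .............oo##pppppoooooooooooo..............
213 .............oo#ppppppoooooooooooo..............
```

```bash
python3 -m jog '[0,0,0,0,0,-0.06,-1, 0,0,0,0.01,0.1,-0.06,-1, 0,0,0,0.01,0.1,-0.06,-1, 0,0,0,0.01,0.1,-0.06,-1]' 60; cat >> asc.py <<'E'
def prof(d,u0=290,u1=332,rows=(188,191,194,197,200,203,206)):
    L=d["color"].mean(2)
    print("cols from",u0)
    for r in rows:print(r,*L[r,u0:u1].round().astype(int))
E
python3 - <<'E'
from asc import *
d=snapshot("wrist");s=sense();cv2.imwrite("pics/w27.png",d["color"][:,:,::-1]);rep(d,s);prof(d)
E
```

```text
time_s: 20.32
ee_pos: [0.5088, 0.0204, 0.12]
ee_rot: [1.116, 2.492, 0.624]
wrist_force: [-0.2, 0.4, -0.4]
grip_width: 0.154
grasp_force: 60.0
pred well [[311.1, 200.2], [312.2, 167.0], [312.1, 106.4]] axis [[312.2 212.4]] tip deck [ -0.3 -20.8  53.3] F [ 0.1  0.2 -0.2] tilt [-1.2 -8.5  0.2]
cols from 290
188 153 153 153 153 152 152 152 152 152 151 152 152 152 152 152 152 152 152 152 152 151 152 152 152 152 152 152 152 153 154 153 153 154 154 154 155 154 155 155 155 155 155
191 152 152 153 153 152 152 152 152 151 151 151 149 147 144 140 136 133 130 126 122 120 122 126 131 135 139 145 148 151 152 153 153 154 154 154 155 154 155 154 154 155 155
194 153 152 153 152 153 152 151 152 151 147 141 136 131 124 116 103 90 84 82 86 93 103 112 118 116 108 100 105 120 136 148 151 153 154 155 154 155 154 154 155 155 154
197 152 152 152 152 152 153 153 153 148 134 117 101 85 75 72 72 72 73 74 77 80 87 94 104 114 120 115 99 90 94 113 133 148 152 153 154 154 155 154 154 154 154
200 152 152 151 152 152 153 155 152 136 110 87 73 69 70 71 71 75 83 94 100 104 106 108 111 115 119 118 108 90 83 92 117 141 151 152 153 154 154 154 154 154 154
203 151 151 151 151 151 152 153 150 133 107 84 72 70 69 70 71 77 91 111 123 130 137 147 158 166 168 158 132 95 75 83 110 135 149 152 153 154 153 154 154 154 154
206 151 151 151 150 151 152 152 148 137 115 90 74 70 70 70 71 75 87 106 118 126 129 133 138 150 169 183 181 154 121 115 131 146 152 153 152 153 152 153 152 153 153
```

```bash
python3 -m jog '[0,0,0,-0.023,0.037,0,-1, 0,0,0,-0.023,0.037,0.03,-1, 0,0,0,-0.02,0.037,0.07,-1, 0,0,0,-0.02,0.037,0.07,-1]' 60; 
python3 - <<'E'
from asc import *
d=snapshot("wrist");s=sense();cv2.imwrite("pics/w28.png",d["color"][:,:,::-1]);rep(d,s);prof(d)
E
```

```text
time_s: 20.88
ee_pos: [0.5111, 0.0209, 0.1192]
ee_rot: [1.116, 2.491, 0.623]
wrist_force: [-1.6, -1.3, 3.4]
grip_width: 0.151
grasp_force: 60.0
pred well [[309.3, 199.4], [310.0, 165.7], [309.8, 104.3]] axis [[312.3 212.3]] tip deck [  1.  -22.   51.6] F [-0.4 -0.5  3.5] tilt [-1.2 -8.5  0.2]
cols from 290
188 152 152 152 152 151 151 150 151 151 151 151 151 151 150 150 148 148 148 147 148 149 150 150 151 152 152 152 152 152 152 152 153 153 154 153 154 154 154 154 154 154 154
191 152 152 152 152 151 150 150 151 150 147 143 138 131 124 116 114 114 114 113 112 112 117 122 126 133 138 144 149 151 152 152 152 153 153 153 154 153 154 154 154 154 154
194 151 152 152 151 151 152 152 148 138 121 111 112 117 113 99 87 79 75 76 83 92 102 113 121 120 110 106 119 138 148 152 153 153 153 154 153 154 153 154 154 154 154
197 152 151 152 152 153 153 146 130 112 104 98 89 80 73 71 71 71 71 73 76 80 85 94 103 114 120 115 103 105 124 142 150 152 153 153 154 153 154 153 153 153 153
200 151 151 151 152 154 152 140 117 102 90 79 71 69 69 70 70 74 84 98 106 107 110 113 115 118 122 122 113 95 102 128 146 152 153 153 153 153 153 154 153 154 153
203 151 150 151 151 154 154 144 123 103 88 77 70 68 69 69 70 76 90 110 122 129 137 148 158 167 168 159 136 109 110 132 146 151 152 152 152 152 153 152 153 152 153
206 151 150 150 150 150 152 152 143 121 97 79 70 69 69 69 69 73 86 105 118 125 129 131 136 147 167 184 190 180 164 153 151 152 152 151 152 152 152 153 152 152 152
```

```bash
python3 -m jog '[0,0,0,0,0,-0.07,-1, 0,0,0,-0.09,0.008,-0.07,-1, 0,0,0,-0.09,0.008,-0.02,-1, 0,0,0,-0.085,0.008,0.04,-1, 0,0,0,-0.085,0.008,0.06,-1]' 60; 
python3 - <<'E'
from asc import *
d=snapshot("wrist");s=sense();cv2.imwrite("pics/w29.png",d["color"][:,:,::-1]);rep(d,s);prof(d,rows=(182,184,186,188,190,192,195,198,201))
E
```

```text
time_s: 21.55
ee_pos: [0.5136, 0.0197, 0.1177]
ee_rot: [1.116, 2.492, 0.624]
wrist_force: [-0.0, -0.1, 0.3]
grip_width: 0.153
grasp_force: 60.0
pred well [[309.2, 196.9], [309.8, 162.1], [309.5, 99.7]] axis [[312.3 212.3]] tip deck [  1.1 -24.6  49.9] F [-0.5  0.2 -0.5] tilt [-1.2 -8.5  0.2]
cols from 290
182 152 152 152 151 151 151 151 151 151 151 152 151 151 151 152 151 151 151 152 152 152 151 152 152 151 152 152 152 152 152 152 153 153 153 155 154 153 154 154 154 154 155
184 151 151 152 152 151 151 152 151 151 151 151 151 151 151 151 151 151 152 151 151 151 152 151 151 151 152 152 152 152 152 152 152 153 154 154 154 154 153 154 154 154 154
186 151 152 152 151 151 150 151 151 151 151 151 151 149 146 145 142 142 141 141 142 144 146 148 150 151 152 152 152 152 152 152 152 153 153 154 153 154 154 154 154 154 154
188 152 152 152 151 151 151 150 151 151 149 144 138 127 113 104 97 92 90 90 92 99 109 119 129 138 143 148 150 151 152 152 152 153 153 154 154 153 153 153 154 154 154
190 152 151 152 152 150 151 151 150 146 135 117 100 85 78 74 73 73 72 71 72 73 78 84 90 98 109 124 138 147 151 152 152 153 153 153 153 153 154 153 154 154 154
192 152 152 152 151 151 152 150 143 127 108 95 87 86 89 100 105 105 102 103 102 99 96 93 92 89 88 93 110 132 145 151 153 153 154 153 153 154 154 153 154 154 154
195 152 152 152 152 153 150 139 119 103 97 97 101 106 105 99 88 79 77 78 81 87 95 104 111 113 107 95 88 95 119 139 149 153 152 154 153 153 153 153 154 153 153
198 151 151 152 153 154 147 131 111 99 94 85 76 70 69 70 69 70 72 73 76 78 84 90 99 108 115 112 99 88 102 128 145 151 152 153 152 153 153 153 153 154 154
201 150 150 150 152 154 151 141 122 102 88 77 70 68 68 69 70 74 85 101 109 112 117 122 124 124 125 123 110 100 112 134 147 151 152 152 152 153 152 153 153 153 154
```

It's in: no force at tip z = 49.9. Pushing on down along the well.

```bash
python3 -m jog '[0,0,0,0.015,0,0.1,-1, 0,0,0,0.03,0,0.2,-1, 0,0,0,0.045,-0.01,0.3,-1, 0,0,0,0.06,-0.01,0.4,-1, 0,0,0,0.06,-0.01,0.4,-1]' 60; 
python3 - <<'E'
from asc import *
d=snapshot("wrist");s=sense();rep(d,s)
E
```

```text
time_s: 22.22
ee_pos: [0.5177, 0.024, 0.107]
ee_rot: [1.116, 2.493, 0.623]
wrist_force: [-0.2, -0.6, -2.4]
grip_width: 0.154
grasp_force: 60.0
pred well [[309.9, 204.4], [310.7, 169.0], [310.5, 102.0]] axis [[312.3 212.4]] tip deck [  0.9 -24.4  37.7] F [-2.3 -0.5 -1.6] tilt [-1.2 -8.4  0.2]
```

```bash
python3 -m jog '[0,0,0,0.015,0,0.1,-1, 0,0,0,0.03,0,0.2,-1, 0,0,0,0.045,-0.01,0.3,-1, 0,0,0,0.06,-0.01,0.4,-1, 0,0,0,0.075,-0.01,0.5,-1, 0,0,0,0.09,-0.015,0.6,-1, 0,0,0,0.09,-0.015,0.65,-1]' 60; 
python3 - <<'E'
from asc import *
d=snapshot("wrist");s=sense();cv2.imwrite("pics/w30.png",d["color"][:,:,::-1]);rep(d,s)
E
```

```text
time_s: 23.15
ee_pos: [0.5251, 0.0306, 0.0901]
ee_rot: [1.116, 2.492, 0.623]
wrist_force: [-3.5, -3.9, 0.1]
grip_width: 0.152
grasp_force: 60.0
pred well [[310.2, 217.1], [311.2, 181.0], [311.0, 104.8]] axis [[312.2 212.2]] tip deck [  1.  -24.7  17.9] F [-3.3 -1.6  0.3] tilt [-1.2 -8.4  0.2]
```

```bash
python3 -m jog '[0,0,0,0,0,0,-0.48, 0,0,0,0,0,0,-0.48, 0,0,0,0,0,0,-0.48, 0,0,0,-0.07,0.01,-0.5,-0.48, 0,0,0,-0.15,0.02,-1,-0.48, 0,0,0,-0.25,0.03,-1.7,-0.48, 0,0,0,-0.25,0.03,-1.7,-1, 0,0,0,-0.25,0.03,-1.7,-1]' 20; 
python3 - <<'E'
from asc import *
d=snapshot("wrist");s=sense();cv2.imwrite("pics/w31.png",d["color"][:,:,::-1]);rep(d,s)
print(delta(Rtool(Q[2]),deckW(Q,[-1,-17.5,62])[0],s))
c=d["color"].astype(int)
for t in["tube"]:print([(np.round(r["box"]).tolist(),round(r["confidence"],2)) for r in search_frame("wrist",t)][:5])
print(projf(d,deckW(Q,[[0,-17,54],[0,17,33],[0,51,33]])).round(1).tolist())
E
```

```text
time_s: 24.2
ee_pos: [0.5064, 0.0128, 0.1346]
ee_rot: [1.116, 2.492, 0.624]
wrist_force: [0.1, -0.2, -0.4]
grip_width: 0.091
grasp_force: 0.0
pred well [[309.1, 187.0], [309.6, 153.4], [309.4, 97.4]] axis [[312. 212.]] tip deck [  0.7 -24.4  69.2] F [-0.6 -0.1  0.2] tilt [-1.2 -8.4  0.2]
[ 0.118  0.843 -0.02   0.262 -0.063  0.203]
[([296.0, 133.0, 319.0, 168.0], 0.82), ([295.0, 178.0, 322.0, 234.0], 0.7), ([305.0, 234.0, 316.0, 249.0], 0.69), ([292.0, 86.0, 324.0, 114.0], 0.67)]
[[310.4, 219.3], [309.6, 153.4], [309.4, 97.4]]
```

```bash
python3 -m jog '[0.12,0.84,0,0.26,-0.06,0.1,-1, 0.12,0.84,0,0.26,-0.06,0.2,-1, 0.12,0.84,0,0.26,-0.06,0.2,-1]'; 
python3 - <<'E'
from asc import *
d=snapshot("wrist");s=sense();cv2.imwrite("pics/w32.png",d["color"][:,:,::-1]);rep(d,s);print(s["grip_width"])
c=d["color"].astype(int);pu=(c[...,2]-c[...,1]>40)
for (a,b) in((100,190),(190,262)):
    v,u=np.nonzero(pu[a:b,285:340]);
    if len(u):print(a,u.min()+285,u.max()+285,v.min()+a,v.max()+a,u.mean()+285,len(u))
print(projf(d,deckW(Q,[[0,-17,54],[0,-17,32],[0,17,33],[0,51,33]])).round(1).tolist())
E
```

```text
time_s: 24.68
ee_pos: [0.5029, 0.0193, 0.1271]
ee_rot: [1.116, 2.626, 0.704]
wrist_force: [-0.2, -0.3, 0.8]
grip_width: 0.003
grasp_force: 0.0
pred well [[313.7, 211.3], [314.0, 173.1], [313.8, 117.1]] axis [[312.3 211.9]] tip deck [ -1.1 -17.1  62.1] F [-0.5 -0.3 -0.3] tilt [-0.  -0.1  0.2]
0.0035421633047018762
100 298 323 161 187 310.64285714285717 560
[[314.4, 238.0], [314.1, 225.5], [314.0, 173.1], [313.8, 117.1]]
```

```bash
python3 -m jog '[0,0,0,0,-0.01,0.15,-1, 0,0,0,0,-0.01,0.3,-1, 0,0,0,0,-0.01,0.45,-1, 0,0,0,0,-0.01,0.6,-1, 0,0,0,0,-0.01,0.7,-1, 0,0,0,0,-0.01,0.8,-1, 0,0,0,0,-0.01,0.9,-1, 0,0,0,0,-0.01,0.9,-1]'; 
python3 - <<'E'
from asc import *
d=snapshot("wrist");s=sense();cv2.imwrite("pics/w33.png",d["color"][:,:,::-1]);rep(d,s)
E
```

```text
time_s: 25.72
ee_pos: [0.5126, 0.0283, 0.104]
ee_rot: [1.115, 2.628, 0.705]
wrist_force: [0.4, 0.5, 0.1]
grip_width: 0.004
grasp_force: 0.0
pred well [[314.1, 222.4], [314.6, 180.8], [314.4, 115.6]] axis [[312.3 212.5]] tip deck [ -1.1 -17.8  35.4] F [0.2 0.7 0.1] tilt [ 0.  -0.1  0.2]
```

```bash
python3 -m jog '[0,0,0,0,0,0.1,-1, 0,0,0,0,0,0.17,-1, 0,0,0,0,0,0.2,-1]'; 
python3 - <<'E'
from asc import *
d=snapshot("wrist");s=sense();cv2.imwrite("pics/w34.png",d["color"][:,:,::-1]);rep(d,s)
E
```

```text
time_s: 26.15
ee_pos: [0.516, 0.0292, 0.1027]
ee_rot: [1.111, 2.622, 0.705]
wrist_force: [-28.6, -16.1, 49.5]
grip_width: 0.005
grasp_force: 29.2
pred well [[311.0, 220.9], [311.1, 178.5], [311.0, 112.1]] axis [[312.2 212.3]] tip deck [  0.8 -19.4  32.7] F [-1.6  6.6 50.6] tilt [-0.2 -0.3  0. ]
```

Tube is home: the fingertips met a rigid stop at deck z = 32.7. I'll retreat and turn for the knob.

```bash
python3 -m jog '[0,0,0,0,0,-0.5,-1, 0,0,0,0,0,-1.5,0, 0,0,0,0,0,-2.4,0, 0,0,0,0,0,-2.4,0]' 20; 
cat >> h.py <<'E'
def Rk(yaw):  # tool x = deck x, tool y = -deck y, tool z = -deck z
    B=Rdeck(yaw).as_matrix();return R.from_matrix(np.c_[B[:,0],-B[:,1],-B[:,2]])
E
python3 - <<'E'
from asc import *
d=snapshot("wrist");s=sense();cv2.imwrite("pics/w35.png",d["color"][:,:,::-1]);rep(d,s)
print(np.round(s["joint_positions"],2),delta(Rk(Q[2]),deckW(Q,[92,0,110])[0],s), np.linalg.norm(deckW(Q,[92,0,110])[0][:2]))
print([(np.round(r["box"]).tolist(),round(r["confidence"],2)) for r in search_frame("wrist","tube")][:5])
print(projf(d,deckW(Q,[[0,-17,33],[0,17,33],[0,51,33]])).round(1).tolist())
S=snapshot("scene")
print("scene",[(np.round(r["box"]).tolist(),round(r["confidence"],2)) for r in search_frame("scene","tube")][:6],proj(S,deckW(Q,[[0,y,33] for y in(-51,-17,17,51)])).round(1).tolist())
E
```

```text
time_s: 26.7
ee_pos: [0.4896, 0.0044, 0.1628]
ee_rot: [1.114, 2.624, 0.703]
wrist_force: [0.0, -0.5, -0.4]
grip_width: 0.281
grasp_force: 0.0
pred well [[312.5, 196.0], [312.6, 161.9], [312.5, 115.9]] axis [[311.6 211.1]] tip deck [ -0.9 -18.2 101.9] F [-0.9  0.  -0.3] tilt [-0.  -0.2  0.2]
[-0.47  0.24  2.03  0.7   0.83 -1.71] [ 0.016  0.01   8.982  0.617  3.095 -0.268] 0.5360915375558292
[([301.0, 151.0, 323.0, 175.0], 0.89), ([300.0, 190.0, 319.0, 219.0], 0.81), ([300.0, 223.0, 319.0, 250.0], 0.69), ([301.0, 106.0, 320.0, 132.0], 0.68)]
[[312.7, 206.3], [312.6, 161.9], [312.5, 115.9]]
scene [([346.0, 203.0, 351.0, 207.0], 0.41)] [[347.8, 202.8], [334.0, 198.9], [320.4, 195.1], [306.9, 191.4]]
```

```bash
python3 -m jog '[0,0,1,0.07,0.35,-0.2,0, 0,0,2,0.14,0.7,-0.2,0, 0,0,3,0.2,1.05,-0.2,0, 0,0,4,0.27,1.4,-0.2,0, 0,0,5,0.35,1.75,-0.2,0, 0,0,6,0.4,2.1,-0.2,0, 0,0,7,0.5,2.5,-0.2,0, 0,0,8,0.6,2.8,-0.25,0, 0,0,8.98,0.62,3.09,-0.25,0, 0,0,8.98,0.62,3.09,-0.25,0]' 20; 
python3 - <<'E'
from asc import *
d=snapshot("wrist");s=sense();cv2.imwrite("pics/w36.png",d["color"][:,:,::-1])
print("tip",(Rdeck(Q[2]).inv().apply(s["ee_pos"]-deckW(Q,[0,0,0])[0])*1000).round(1),np.round(s["joint_positions"],2))
print(delta(Rk(Q[2]),deckW(Q,[92,0,28])[0],s))
print(projf(d,deckW(Q,[[92,0,58],[92,0,47],[49,0,35]])).round(1).tolist())
for t in["knob_top","knob_grip","bar_mid"]:print(t,[(np.round(r["xy"],1).tolist(),round(r["confidence"],2)) for r in landmark_of("wrist",t)][:3])
r=[x for x in cut_out("wrist","knob_top")][:3]
for m in r:print(m["box"],m["confidence"])
c=d["color"].mean(2)
asc(d["color"],180,262,280,345)
E
```

```text
time_s: 28.15
ee_pos: [0.5311, 0.0725, 0.2136]
ee_rot: [-2.649, -1.08, -0.71]
wrist_force: [0.1, 0.2, -0.0]
grip_width: 0.505
grasp_force: 0.0
tip [ 91.4   1.  108.3] [-0.28  0.21  1.88  0.6   0.87  0.16]
[-2.000e-03  4.000e-03  2.400e-02  2.300e-02  3.600e-02  2.676e+00]
[[313.1, 214.9], [313.1, 210.5], [312.8, 256.8]]
knob_top [([317.2, 216.5], 0.94)]
knob_grip [([317.2, 210.1], 0.6)]
bar_mid [([318.4, 257.5], 0.9)]
[300.6, 196.5, 334.9, 227.8] 0.59
cols 280 - 344
180 wwwwwwwwwwwwwwwwwwwwwwwwwwwwwwwwwwwwwwwwwwwwwwwwwwwwwwwwwwwwwwwww
181 wwwwwwwwwwwwwwwwwwwwwwwwwwwwwwwwwwwwwwwwwwwwwwwwwwwwwwwwwwwwwwwww
182 wwwwwwwwwwwwwwwwwwwwwwwwwwwwwwwwwwwwwwwwwwwwwwwwwwwwwwwwwwwwwwwww
183 wwwwwwwwwwwwwwwwwwwwwwwwwwwwwwwwwwwwwwwwwwwwwwwwwwwwwwwwwwwwwwwww
184 wwwwwwwwwwwwwwwwwwwwwwwwwwwwwwwwwwwwwwwwwwwwwwwwwwwwwwwwwwwwwwwww
185 wwwwwwwwwwwwwwwwwwwwwwwwwwwwwwwwwwwwwwwwwwwwwwwwwwwwwwwwwwwwwwwww
186 wwwwwwwwwwwwwwwwwwwwwwwwwwwwwwwwwwwwwwwwwwwwwwwwwwwwwwwwwwwwwwwww
187 wwwwwwwwwwwwwwwwwwwwwwwwwwwwwwwwwwwwwwwwwwwwwwwwwwwwwwwwwwwwwwwww
188 wwwwwwwwwwwwwwwwwwwwwwwwwwwwwwwwwwwwwwwwwwwwwwwwwwwwwwwwwwwwwwwww
[... 4410 characters left out ...]

252 ooooooooooooooooooooooooooooooooooooooooooooooooooooooooooooooooo
253 ooooooooooooooooooooooooooooooooooooooooooooooooooooooooooooooooo
254 ooooooooooooooooooooooooooooooooooooooooooooooooooooooooooooooooo
255 ooooooooooooooooooooooooooooooooooooooooooooooooooooooooooooooooo
256 ooooooooooooooooooooooooooooooooooooooooooooooooooooooooooooooooo
257 ooooooooooooooooooooooooooooooooooooooooooooooooooooooooooooooooo
258 ooooooooooooooooooooooooooooooooooooooooooooooooooooooooooooooooo
259 ooooooooooooooooooooooooooooooooooooooooooooooooooooooooooooooooo
260 ooooooooooooooooooooooooooooooooooooooooooooooooooooooooooooooooo
261 ooooooooooooooooooooooooooooooooooooooooooooooooooooooooooooooooo
```

```bash
python3 -m jog '[0,0,0,0.02,0.1,0.7,0, 0,0,0,0.02,0.1,1.4,0, 0,0,0,0.02,0.1,2.1,0, 0,0,0,0.02,0.1,2.6,0, 0,0,0,0.02,0.1,2.6,0, 0,0,0,0.02,0.1,2.6,-1, 0,0,0,0.02,0.1,2.6,-1, 0,0,0,0.02,0.1,2.6,-1, 0,0,0,0.02,0.1,2.6,-1]' 35; 
cat >> asc.py <<'E'
def st():
    s=sense();B=Rdeck(Q[2]).inv()
    print("tip",(B.apply(s["ee_pos"]-deckW(Q,[0,0,0])[0])*1000).round(1),"F",B.apply(s["wrist_force"]).round(1),"w",round(s["grip_width"]*92,1),s["grasp_force"],"rot",np.degrees((Rk(Q[2]).inv()*R.from_rotvec(s["ee_rot"])).as_rotvec()).round(1),"t",s["time_s"])
E
python3 -c "from asc import *;st()"
```

```text
time_s: 29.52
ee_pos: [0.5616, 0.0971, 0.1477]
ee_rot: [-2.65, -1.077, -0.712]
wrist_force: [-1.9, -1.8, 3.3]
grip_width: 0.232
grasp_force: 35.0
tip [92.6 -2.6 31.6] F [-0.7  0.   4.2] w 21.3 35.000930428504944 rot [-0.1  0.  -0. ] t 29.525
```

```bash
python3 -m jog '[0,0,0,0,0,-0.15,-1, 0,0,0,0,0,-0.3,-1, 0,0,0,0,0,-0.42,-1, 0,0,0,0,0,-0.42,-1]' 45; 
python3 -c "from asc import *;st()"
```

```text
time_s: 30.02
ee_pos: [0.5568, 0.0926, 0.1581]
ee_rot: [-2.65, -1.077, -0.711]
wrist_force: [-0.5, 0.8, -3.4]
grip_width: 0.228
grasp_force: 45.0
tip [92.1 -2.5 43.9] F [-1.5  0.9 -3. ] w 20.9 44.99925434589386 rot [-0.1 -0.  -0. ] t 30.025
```

```bash
python3 -m jog '[0,0,0,-0.25,0,0,-1, 0,0,0,-0.55,0,0,-1, 0,0,0,-0.85,0,0,-1, 0,0,0,-1.1,0,0,-1, 0,0,0,-1.3,0,0,-1, 0,0,0,-1.3,0,0,-1]' 45; 
python3 -c "from asc import *;st()"
```

```text
time_s: 30.78
ee_pos: [0.5319, 0.069, 0.1378]
ee_rot: [-2.65, -1.076, -0.708]
wrist_force: [-2.0, 1.5, -4.8]
grip_width: 0.227
grasp_force: 45.0
tip [52.3 -2.  43.5] F [-2.8  2.5 -3.9] w 20.9 44.99938488006592 rot [ 0.  -0.1  0. ] t 30.775
```

```bash
python3 -m jog '[0,0,0,-0.07,0,0,-1, 0,0,0,-0.07,0,0,-1, 0,0,0,-0.07,0,0,-1]' 45; 
python3 -c "from asc import *;st()"; python3 -m jog '[0,0,0,0,0,0.1,-1, 0,0,0,0,0,0.17,-1, 0,0,0,0,0,0.17,-1]' 45; 
python3 -c "from asc import *;st()"
```

```text
time_s: 31.15
ee_pos: [0.5311, 0.0682, 0.1372]
ee_rot: [-2.65, -1.077, -0.71]
wrist_force: [-2.5, 4.2, -4.6]
grip_width: 0.227
grasp_force: 45.0
tip [51.  -2.  43.5] F [-1.3  4.7 -4.5] w 20.9 44.99900579452515 rot [-0. -0. -0.] t 31.15
time_s: 31.52
ee_pos: [0.533, 0.07, 0.1328]
ee_rot: [-2.65, -1.077, -0.71]
wrist_force: [-1.5, 5.3, -5.5]
grip_width: 0.23
grasp_force: 45.0
tip [51.  -2.1 38.4] F [-0.5  4.9 -6.1] w 21.2 44.998966455459595 rot [-0. -0. -0.] t 31.525
```

```bash
python3 -m jog '[0,0,0,-0.02,0,0.1,-1, 0,0,0,-0.03,0,0.17,-1, 0,0,0,-0.03,0,0.17,-1]' 45; 
python3 -c "from asc import *;st()"
```

```text
time_s: 31.9
ee_pos: [0.5346, 0.0714, 0.1283]
ee_rot: [-2.649, -1.077, -0.711]
wrist_force: [-2.6, 4.7, -3.2]
grip_width: 0.23
grasp_force: 45.0
tip [50.6 -2.1 33.5] F [-0.4  5.2 -3.5] w 21.1 44.99916851520538 rot [-0.  0. -0.] t 31.9
```

```bash
python3 -m jog '[0,0,0,0,0,0,0, 0,0,0,0,0,0,0, 0,0,0,0,0,0,0, 0,0,0,0,0,-0.5,0, 0,0,0,0,0,-1.1,0, 0,0,0,0,0,-1.5,-1, 0,0,0,0,0,-1.5,-1, 0,0,0,0,0,-1.5,-1, 0,0,0,0,0,-1.5,-1, 0,0,0,0,0,-1.5,-1]' 20; 
python3 - <<'E'
from asc import *
st();d=snapshot("wrist");cv2.imwrite("pics/w37.png",d["color"][:,:,::-1])
for t in["knob_top","bar_mid"]:print(t,[(np.round(r["xy"],1).tolist(),round(r["confidence"],2)) for r in landmark_of("wrist",t)][:3])
print(projf(d,deckW(Q,[[50,-2.1,60],[7,-2,35]])))
E
```

```text
time_s: 33.15
ee_pos: [0.5184, 0.0554, 0.1668]
ee_rot: [-2.65, -1.076, -0.71]
wrist_force: [-0.4, -0.3, -0.1]
grip_width: 0.022
grasp_force: 0.0
tip [50.2 -2.3 78.2] F [-0.5  0.1  0.2] w 2.0 0.0 rot [-0. -0. -0.] t 33.15
knob_top [([309.0, 235.2], 0.79)]
bar_mid [([311.8, 277.2], 0.94)]
[[311.25603294 231.14093956]
 [311.18154238 274.46618013]]
```

```bash
python3 -m jog '[0,0,0,0,0,0.3,-1, 0,0,0,0,0,0.55,-1, 0,0,0,0,0,0.62,-1, 0,0,0,0,0,0.64,-1, 0,0,0,0,0,0.64,-1]'; python3 -c "from asc import *;st()"
python3 -m jog '[0,0,0,0,0,0.02,-1, 0,0,0,0,0,0.04,-1, 0,0,0,0,0,0.05,-1]'; python3 -c "from asc import *;st()"
```

```text
time_s: 33.92
ee_pos: [0.5254, 0.0619, 0.1506]
ee_rot: [-2.65, -1.077, -0.711]
wrist_force: [-0.4, 0.3, -0.6]
grip_width: 0.007
grasp_force: 0.0
tip [50.4 -2.6 59.4] F [-0.4  0.5 -0.5] w 0.6 0.0 rot [-0.1  0.  -0. ] t 33.925
time_s: 34.3
ee_pos: [0.526, 0.0622, 0.1498]
ee_rot: [-2.65, -1.077, -0.712]
wrist_force: [-4.8, -3.4, 8.1]
grip_width: 0.006
grasp_force: 4.7
tip [50.5 -2.8 58.3] F [-1.   0.9  9.9] w 0.6 4.706042479374446 rot [-0.1  0.  -0. ] t 34.3
```

```bash
python3 -m jog '[0,0,0,0,0,0.03,-1, 0,0,0,0,0,0.06,-1, 0,0,0,0,0,0.06,-1]'; python3 -c "from asc import *;st()"
python3 -m jog '[0,0,0,0,0,0.02,-1, 0,0,0,0,0,0.03,-1, 0,0,0,0,0,0.03,-1]'; python3 -c "from asc import *;st()"
```

```text
time_s: 34.67
ee_pos: [0.5268, 0.0626, 0.1497]
ee_rot: [-2.65, -1.078, -0.715]
wrist_force: [-12.9, -5.9, 20.9]
grip_width: 0.004
grasp_force: 12.4
tip [51.2 -3.  57.8] F [-1.1  4.8 24.7] w 0.3 12.36962548457086 rot [-0.2  0.1 -0.1] t 34.675
time_s: 35.05
ee_pos: [0.5272, 0.0629, 0.1497]
ee_rot: [-2.65, -1.079, -0.716]
wrist_force: [-18.3, -8.9, 28.3]
grip_width: 0.002
grasp_force: 16.9
tip [51.6 -3.1 57.6] F [-2.6  6.4 34.1] w 0.1 16.897689001634717 rot [-0.2  0.1 -0.1] t 35.05
```

```bash
python3 -m jog '[0,0,0,0,0,-0.6,-1, 0,0,0,0,0,-1.6,-1, 0,0,0,0,0,-3,-1, 0,0,0,0,0,-3.5,-1, 0,0,0,0,0,-3.5,-1]'; python3 - <<'E'
from asc import *
st();d=snapshot("wrist")
f=lambda n,t:[(np.round(r["xy"],1).tolist(),round(r["confidence"],2)) for r in landmark_of(n,t)][:2]
print("wrist",f("wrist","knob_top"),f("wrist","bar_mid"),projf(d,deckW(Q,[[50,-2.6,58],[50,-2.6,60],[7,-2,35]])).round(1).tolist())
print([(np.round(r["box"]).tolist(),round(r["confidence"],2)) for r in search_frame("wrist","tube")][:5])
print(projf(d,deckW(Q,[[0,y,33] for y in(-51,-17,17,51)])).round(1).tolist())
for n in("scene","top"):
    snapshot(n)
    for t in("tube_stand","jar","bottle","timer","gauze","antiserum_a","bar_mid","knob_top"):print(n,t,f(n,t))
E
```

```text
time_s: 35.67
ee_pos: [0.4895, 0.0264, 0.2388]
ee_rot: [-2.652, -1.077, -0.714]
wrist_force: [-0.3, -0.3, 0.6]
grip_width: 0.003
grasp_force: 0.0
tip [ 50.7  -3.  161. ] F [-0.   0.   0.7] w 0.3 0.0 rot [-0.2  0.1 -0. ] t 35.675
wrist [([309.2, 197.3], 0.69)] [([313.0, 236.9], 0.67)] [[310.7, 198.1], [310.7, 198.7], [310.1, 235.1]]
[([115.0, 128.0, 170.0, 184.0], 0.75)]
[[359.1, 240.6], [325.2, 240.9], [291.0, 240.9], [257.2, 240.6]]
scene tube_stand []
scene jar [([263.9, 166.1], 0.74), ([272.2, 219.1], 0.64)]
scene bottle [([353.6, 213.3], 0.71), ([364.5, 340.5], 0.62)]
scene timer [([306.1, 291.7], 0.72)]
scene gauze [([429.0, 298.0], 0.58)]
scene antiserum_a [([270.9, 219.4], 0.6), ([257.2, 204.0], 0.57)]
scene bar_mid [([328.0, 192.3], 0.9), ([431.8, 296.3], 0.3)]
scene knob_top [([331.5, 174.3], 0.66)]
top tube_stand [([224.9, 193.2], 0.5)]
top jar [([222.4, 239.3], 0.91)]
top bottle [([419.1, 227.2], 0.7), ([261.6, 255.4], 0.23)]
top timer [([367.6, 248.7], 0.82), ([409.9, 168.6], 0.62)]
top gauze [([409.1, 168.1], 0.73)]
top antiserum_a [([259.9, 254.2], 0.48), ([284.8, 250.1], 0.44)]
top bar_mid [([311.8, 201.5], 0.92)]
top knob_top [([305.9, 188.3], 0.45)]
```

```bash
python3 -c "
from bench import *
print(job_done())"
```

```text
the job is handed in; nothing more can be done
None
```

I loaded the tube fully home, slid the clamp bar over the caps with the pin in the lower hole, pressed the knob home, and handed the job in at about 36 s; getting the tube into the well took several tries (it tipped and slipped in the grip), and the final state was checked by force readings and detector positions only, since all 10 picture views were used, with no test pull on the lock and no verdict returned.

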